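# Raise a kit chest lid onto its folding stay, load a bush, break the stay and close

### The arm

A 6-joint arm with a two-finger parallel gripper is mounted at the origin on the work surface. World frame = base frame: x ahead of the robot, y to its left, z up, the work surface at z = 0. Lengths are in m, angles in rad, forces in N, time in s.
With the tool pointing down it reaches from about 0.275 to 0.75 m from the base axis. Payload 10.2 kg.
Tool frame: the origin (TCP) lies on the centre line of the jaws, within the pads' length; the fingertips stand 22 mm ahead of it and the grasp point (between the pads) lies 3 mm ahead of it (ctrl.tip_reach is the distance from the TCP to the fingertips, in m); y points along the fingers, x is the direction in which the jaws open and shut, and the axes are right-handed (so a half turn about y gives the same grasp; the last joint's range is limited). The gripper opens to 85 mm and grips with 20 to 120 N. Pads are 22 mm wide; open, the fingers measure 114 mm over their backs; the gripper's body (76 mm by 85 mm) begins 54 mm behind the grasp point. The pads swing forward as they close: fully open they stand 13 mm farther back than shut.
Start: joints at [0.892, 0.313, 1.498, -0, 1.331, -0.223], TCP at [0.231, 0.471, 0.253] pointing down, gripper open.
Joint ranges: [-2.94, 2.94], [-0.97, 2.17], [0.19, 2.56], [-1.23, 4.37], [0.02, 3.11], [-2.88, 2.88]. Speed limits (rad/s): [2.39, 2.39, 3.01, 3.14, 3.14, 3.14].

### API

Orientations are given as a unit quaternion [w, x, y, z].
In Python, from cell import ctrl gives the robot as it stands.
- The arm moves only by the tool send_rows, never from a script. Its argument "increments" is a list of rows, each an object with "claw": the gripper's target within -1 to 1 (fully open at 1, half-way at 0, shut at -1); "delta_pos": the shift along the tool's x, y, z in m, a list of three; "twist": the turn about the tool's y in rad. In form: [{"claw": claw, "delta_pos": [tx, ty, tz], "twist": twist}, ...]. A call has 1 to 10 rows; each row is the pose to reach, as a shift and turn from the pose commanded when the call began, along the tool's axes at that moment; what a row does not reach only later rows make up. A row lasts 1/12 s, in which the tool goes at most 41.7 mm and 7.16 degrees, less where a joint would pass 70% of its speed; a pose out of reach is approached as far as the arm can. A call with a gripper value outside its range is refused whole. The fingers move at their own pace and stop on an object; "grip_force" is the grip in N (left out, the last holds). Time passes only in rows, so rows that repeat a pose let the fingers close. It gives the time, the measured TCP pose, the force and the opening at its end, in the units of the state.
- ctrl.get_state(): the state, without advancing time (a new reading comes with each control period).
- ctrl.camera(name): name is "scene" or "top"; returns the picture (480x640x3 uint8, red, green, blue); there is no depth.
- ctrl.camera_params(name): a dict with "fx", "fy", "cx", "cy" (pixels), "rvec" (rotation vector, rad) and "tvec" (3), from world to camera coordinates, as OpenCV has them. Camera axes: x right, y down, z forward; pixel columns grow to the right and rows downward; lengths in m; the calibration is good to about 2 mm. A picture is of the moment at which its call begins. camera_params takes no time and is no camera call.
- ctrl.finish_job(): hands the job in, once; it reports no verdict.
Trained networks look in the newest picture that a camera, given by its name, has taken for a name from the list of things; names that differ only in an ending like _2 or _b are one class to them, and where a whole thing is asked for, a point or a joint stands for the part that bears it (a point fixed in the world has none). Each returns a list of dicts, best first, with "score" (0 to 1); they miss things now and then, are a little off and sometimes report something else, mostly with a low value. They report only what shows in the picture. A call takes as long as a camera call. They do not tell look-alikes from the thing itself.
- ctrl.spot_in(camera, query): "point" ([x, y, z] in m, in world coordinates, good to about 4 mm: the middle of the surface that is visible of it).
- ctrl.cut_out(camera, query): "mask" (480x640 bool, what is visible of it).
- ctrl.mark_of(camera, query): "point" ([x, y, z] in m, in world coordinates, good to about 4 mm: a listed point, or the origin of a listed thing).
The state is a dict: "t": time; "joint_positions": joint angles; "qvel": joint speeds; "joint_torque": joint torques, N m; "tool_pos": TCP position; "ee_rot": TCP orientation; "ft_force": force on the tool from outside, world axes, zero at the start; "moment": the same for the moment, N m; "width": finger opening in m.
Only numpy, scipy, OpenCV 4.12 (cv2) and the standard library are available. Lean on these libraries where they do the work, as an engineer would, in place of code of your own. Each camera call takes 0.05 s, during which the arm holds its last target. There are 200 camera calls.

### The job

Raise the lid of the grey kit chest by its handle until its folding stay comes to its stop, without pulling on so hard that the stay's foot is dragged along its slot; then ease off so that the stay locks and the lid stands by itself with your hand off it. Stand the loose bronze bush upright in the empty bay, setting it down rather than dropping it. Then break the stay by pressing gently (not gripping) its red knee knob down past the point where it would spring back, and lower the lid by its handle, slowly all the way, until it is fully shut; leave the other parts on the bench where they are.

Things in the scene. Friction and masses are not known exactly. Their poses are not given: they have to be found in the camera images.
- chest: Grey moulded kit chest fixed to the bench: 200 mm deep (x), 320 wide (y), 100 high, walls 6 mm, a lug handle 18 mm out from each end; origin under its centre. Axes: x to the back, y left, z up; the lid's handle is in front (-x), the hinges behind. Left bay: the folding stay. Middle bay: eight fixed bronze bushes 60 mm tall. Right bay: empty. Dividers 60 mm high.
- lid_hinge (a point): Point on the lid's hinge line (its y axis), at mid-width on the chest's back edge, level with the rim, 100 mm above the bench. Axes: the chest's.
- lid (a joint): Lid angle, rad: 0 shut, grows opening. Slab 200 x 320 x 12 mm, 0.6 to 0.9 kg. Stiff hinges hold it where left while steep (above about 1.0), lower it falls shut. The stay stops it hard somewhere between 1.30 and 1.56, depending on where the stay's foot sits in its slot: to be felt as a sudden rise over the 2 to 6 N that raising takes.
- handle (a point): Centre of the lid's handle, an aluminium bar 12 mm thick, 120 long, parallel to the hinge line, 42 mm before the lid's front edge, a post at each end. At lid angle q it lies from lid_hinge at x = -0.242 cos q + 0.006 sin q, z = 0.242 sin q + 0.006 cos q (m). Pinch it from above, one finger before and one behind; it turns between them as the lid swings. Axes: the lid's.
- knee (a joint): Knee of the stay (two 87 mm steel links), rad: about 0 (+-0.2) with the lid shut, 1.94 with links in line, 2.12 stop past centre = locked (over 2.03 counts). A light spring drives it to the lock: it snaps over by itself once the lid is at the stop (or 2 mm short) and the pull is eased (under pull it stays in line); the lid then sinks about 4 mm at the handle and stands propped.
- stay_foot (a point): Lower pivot of the stay, on a steel shoe held by a brass thumbscrew in a slotted plate inside the chest's left wall, near the front, 12 mm below the rim. Set differently each time. The clamp is light: over about 20 N of pull on the handle against the stop, or as much push on the lid against the locked stay, drags the shoe along (chest x), which must not happen.
- knee_knob (a point): Centre of the red knob on the knee: 16 mm diameter, 30 long, along the chest's y, 128 mm left of the chest's middle. Locked, it stands 35 to 42 mm above the rim, over 60 mm before the lid. To break, press it down and back (0.54 along chest x, -0.84 along z), about 4 to 5 N: under 22 mm it springs back; at 26 to 40 mm it is broken and the lid stays up, sunk a little. Over 25 N forces it.
- bay (a point): Centre of the floor of the empty right-hand bay, 6 mm above the bench. The bay is 188 mm (chest x) by 120 mm (chest y), black floor, between the right end wall (100 mm high) and a divider (60 mm high). Axes: the chest's.
- bush_mid (a point): Centre (half-way up) of the loose bronze bush: a plain tube of 40 mm outside diameter, 28 mm bore, 60 mm tall, about 0.33 kg, standing upright on the bench to the right of the chest. z along its bore.
- collar: Bystander: flanged bronze collar, 48 mm diameter, 34 mm tall, standing on the bench near the bush; origin at the centre of its underside.
- washers: Bystander: stack of steel washers taped as one ring, 52 mm diameter, 16 mm tall, to the left of the chest; origin at the centre of its underside.
- stud: Bystander: steel weld stud standing on its 28 mm head, 66 mm tall, to the left of the chest; origin at the centre of its underside.
Mind the look-alikes: they are no part of the job. What is shaped like the part that bears bush_mid but black or purple is not meant.

How it is judged:
By the outcome, as a careful person would: the job done as asked, in the order asked, and still so for the second after the job is handed in, with the robot touching nothing.
It also fails if it takes over 72 s, if anything falls off the work surface, if the arm or the gripper's body presses on something with over 40 N, if the wrist force passes 120 N, or if a joint passes its speed limit or range.

## Working session

There is one attempt and no reset: what is moved stays moved. The work goes in short steps, Python scripts to look and compute and a tool call to move; the robot and the scene stay as the last step left them, time stands still between calls to the robot, and variables do not carry over. Pictures are saved under pics/ and viewed, about 8 in all and at most 12, crops included, and the job is handed in when it is done.

Besides the shell and the picture viewer there is one more tool, called as a command line: name --argument value ..., lists and objects as JSON in quotes. send_rows: Moves the arm, as the interface text tells. Its arguments: {"type":"object","properties":{"increments":{"type":"array"},"grip_force":{"type":"number"}},"required":["increments"]}

```bash
ls; mkdir -p pics; cat > h.py <<'E'
from cell import ctrl
import numpy as np, cv2
np.set_printoptions(precision=4,suppress=True)
def P(n):
    p=ctrl.camera_params(n); R=cv2.Rodrigues(np.array(p["rvec"],float))[0]; K=np.array([[p["fx"],0,p["cx"]],[0,p["fy"],p["cy"]],[0,0,1]]); return K,R,np.array(p["tvec"],float).ravel()
def proj(n,X):
    K,R,t=P(n); c=K@(R@np.array(X,float)+t); return c[:2]/c[2]
def tri(p1,p2):
    M=[]
    for n,p in(("scene",p1),("top",p2)):
        K,R,t=P(n); M.append(K@np.c_[R,t])
    X=cv2.triangulatePoints(M[0],M[1],np.array(p1,float).reshape(2,1),np.array(p2,float).reshape(2,1)); return (X[:3]/X[3]).ravel()
def onz(n,p,z):
    K,R,t=P(n); d=R.T@np.linalg.inv(K)@np.array([p[0],p[1],1.]); C=-R.T@t; return C+d*(z-C[2])/d[2]
def save(n,f,img=None):
    im=ctrl.camera(n) if img is None else img; cv2.imwrite("pics/"+f,im[:,:,::-1]); return im
E
python3 - <<'E'
from h import *
a=save("scene","s0.png");b=save("top","t0.png")
for n in("chest","lid_hinge","handle","stay_foot","bay","bush_mid","collar","washers","stud"):
    for c in("scene","top"):
        print(n,c,[(np.round(d["point"],4).tolist(),round(d["score"],2)) for d in ctrl.mark_of(c,n)][:4])
s=ctrl.get_state();print(s)
for c in("scene","top"):
    K,R,t=P(c);print(c,-R.T@t,K[0,0])
E
```

```text
pics
chest scene [([0.5933, -0.0061, 0.0026], 0.76)]
chest top [([0.593, -0.0049, -0.0003], 0.82)]
lid_hinge scene [([0.6927, 0.0031, 0.102], 0.59)]
lid_hinge top [([0.6924, 0.0004, 0.0979], 0.76)]
handle scene [([0.4535, -0.0153, 0.1043], 0.92)]
handle top [([0.4499, -0.018, 0.1046], 0.83)]
stay_foot scene [([0.6951, 0.0037, 0.1015], 0.64), ([0.3171, -0.2883, 0.0005], 0.32)]
stay_foot top []
bay scene []
bay top [([0.4499, -0.0164, 0.105], 0.21)]
bush_mid scene [([0.4473, -0.3231, 0.0268], 0.82), ([0.4997, -0.3906, 0.0307], 0.79), ([0.3567, -0.3704, 0.0268], 0.65)]
bush_mid top [([0.3555, -0.3717, 0.032], 0.87), ([0.4415, -0.3234, 0.0263], 0.79), ([0.5016, -0.3893, 0.028], 0.74)]
collar scene [([0.3175, -0.291, -0.0019], 0.66)]
collar top [([0.3209, -0.2837, -0.0005], 0.54), ([0.4519, -0.0163, 0.1047], 0.46)]
washers scene [([0.5148, 0.3787, -0.0008], 0.86)]
washers top [([0.5128, 0.3789, -0.0022], 0.5)]
stud scene [([0.3688, 0.3968, 0.0018], 0.67)]
stud top [([0.3664, 0.3969, -0.0028], 0.68), ([0.6916, 0.0033, 0.1], 0.22)]
{'t': 1.0, 'joint_positions': array([ 0.8916,  0.3129,  1.4977,  0.    ,  1.331 , -0.2234]), 'qvel': array([-0.0029, -0.0015, -0.0009, -0.0006, -0.0017, -0.0005]), 'joint_torque': array([  0.0008, -41.2172, -25.9901,  -0.0002,   0.0005,  -0.    ]), 'tool_pos': array([0.2311, 0.4714, 0.2533]), 'ee_rot': array([-0.6   ,  0.6   ,  0.3741, -0.3741]), 'ft_force': array([ 0.8757,  0.5213, -0.3272]), 'moment': array([-0.0137, -0.0039,  0.0039]), 'width': 0.0855084536245608}
scene [0.8884 0.5155 0.793 ] 450.7482769872033
top [ 0.3043 -0.0063  1.204 ] 471.1124588099973
```

View pics/t0.png

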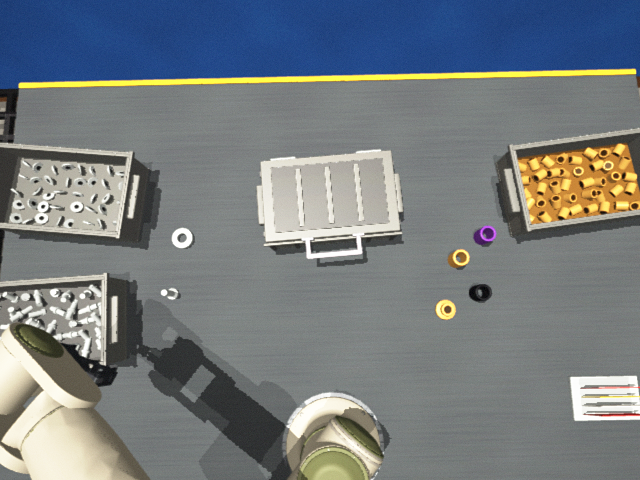

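View pics/s0.png

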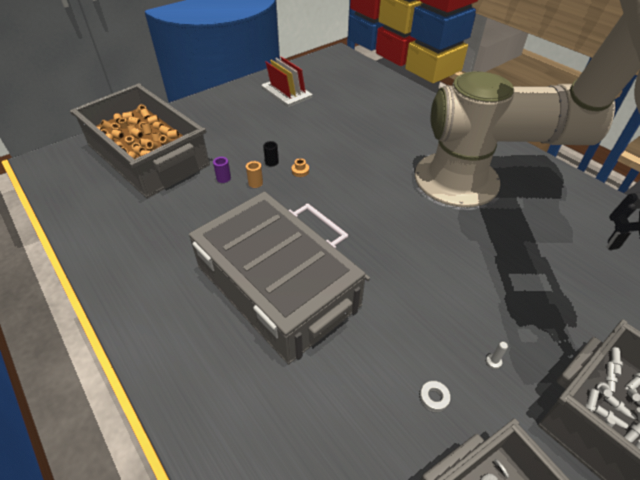

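```bash
python3 - <<'E'
from h import *
from scipy.spatial.transform import Rotation as Ro
s=ctrl.get_state();q=s["ee_rot"];print(s["t"]);R=Ro.from_quat([q[1],q[2],q[3],q[0]]).as_matrix();print(R)
top=cv2.imread("pics/t0.png");sc=cv2.imread("pics/s0.png")
crops=[]
for p in([.356,-.371,.06],[.4445,-.323,.06],[.5,-.39,.06]):
    for n,im in(("top",top),("scene",sc)):
        u,v=proj(n,p).astype(int);print(n,u,v)
        u=np.clip(u,40,599);v=np.clip(v,40,439);crops.append(cv2.resize(im[v-40:v+40,u-40:u+40],(240,240)))
cv2.imwrite("pics/c0.png",np.vstack([np.hstack(crops[0::2]),np.hstack(crops[1::2])]))
# handle & chest
for c in("scene","top"):
    for n in("handle","lid"):
        ctrl.camera(c)
        for d in ctrl.cut_out(c,n)[:1]:
            m=d["mask"].astype(np.uint8);pts=cv2.findNonZero(m);r=cv2.minAreaRect(pts)
            bx=cv2.boxPoints(r);print(n,c,d["score"],bx.tolist())
            z=.106 if n=="handle" else .112
            print([onz(c,b,z)[:2].round(4).tolist() for b in bx])
E
```

```text
1.0
[[ 0.4402 -0.     -0.8979]
 [ 0.8979 -0.      0.4402]
 [-0.     -1.      0.    ]]
top 484 291
scene 269 144
top 461 255
scene 252 165
top 487 232
scene 220 160
handle scene 0.66 [[187.33583068847656, 234.5508270263672], [270.912353515625, 154.53073120117188], [375.6962890625, 263.9716796875], [292.1197509765625, 343.99176025390625]]
[[0.7036, -0.1573], [0.4118, -0.278], [0.4485, 0.1431], [0.6811, 0.184]]
lid scene 0.73 [[187.93824768066406, 234.79095458984375], [273.3420715332031, 155.08074951171875], [375.93115234375, 264.99761962890625], [290.5273132324219, 344.70782470703125]]
[[0.7046, -0.1501], [0.4125, -0.2655], [0.4538, 0.1486], [0.6858, 0.1863]]
handle top 0.67 [[258.3931579589844, 160.71726989746094], [393.1241760253906, 149.4896697998047], [401.6345520019531, 251.61378479003906], [266.9035339355469, 262.84136962890625]]
[[0.6819, 0.168], [0.7029, -0.1607], [0.4515, -0.1699], [0.4316, 0.1467]]
lid top 0.97 [[258.5559387207031, 160.52249145507812], [393.2112121582031, 149.6044921875], [401.4513854980469, 251.23367309570312], [266.7961120605469, 262.15167236328125]]
[[0.6803, 0.1667], [0.7004, -0.16], [0.4516, -0.1686], [0.4325, 0.1461]]
```

View pics/c0.png

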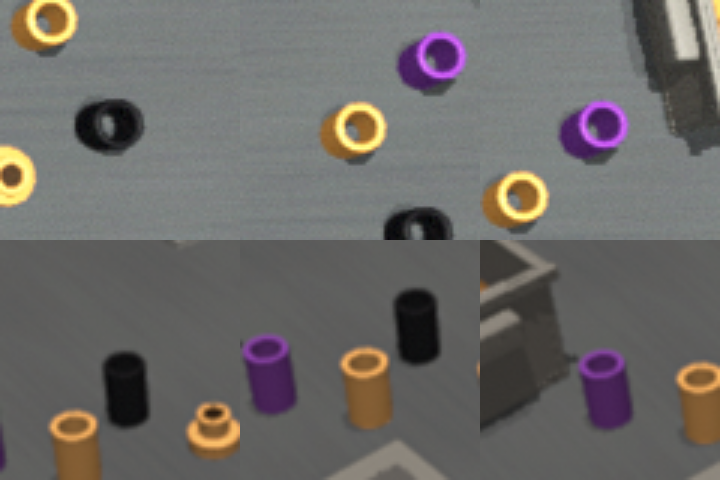

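```bash
python3 - <<'E'
from h import *
im=cv2.imread("pics/t0.png").astype(int)
# handle bar in top: bright px in window
w=im[238:262,300:368]; m=w.min(2)>200; ys,xs=np.nonzero(m)
bar=[]
for x in range(316,354):
    c=im[240:264,x].min(1).astype(float); k=np.clip(c-150,0,None)
    if k.sum()>0: bar.append((x,240+(k*np.arange(24)).sum()/k.sum()))
bar=np.array(bar);pf=np.polyfit(bar[:,0],bar[:,1],1);print("bar fit",pf,"resid",np.std(bar[:,1]-np.polyval(pf,bar[:,0])))
xs_=[x for x in range(296,372) if im[int(np.polyval(pf,x)),x].min()>190];print("bar px range",xs_[0],xs_[-1])
a=onz("top",(xs_[0],np.polyval(pf,xs_[0])),.112);b=onz("top",(xs_[-1],np.polyval(pf,xs_[-1])),.112);print(a,b,"len",np.linalg.norm(a-b),"yaw",np.arctan2(-(a-b)[0],(a-b)[1]),"mid",(a+b)/2)
# scene handle triangulation by epipolar: bar ends in scene bright
s=cv2.imread("pics/s0.png").astype(int);ms=(s[200:250,285:355].min(2)>165);ys,xs=np.nonzero(ms);r=cv2.minAreaRect(np.c_[xs+285,ys+200].astype(np.float32));print("scene handle box",cv2.boxPoints(r).tolist())
for X in (a,b): print(proj("scene",X))
print("bush rim",tri((253.7,166.3),(461.3,257.7)), onz("top",(461.3,257.7),.06),onz("scene",(253.7,166.3),.06))
print(ctrl.tip_reach,ctrl.get_state()["t"])
E
```

```text
bar fit [ -0.0321 263.7927] resid 0.4997735126390967
bar px range 306 361
[0.4498 0.0544 0.112 ] [ 0.4513 -0.0742  0.112 ] len 0.12859242240462723 yaw 0.01143365978720886 mid [ 0.4505 -0.0099  0.112 ]
scene handle box [[288.6297912597656, 210.45657348632812], [300.4499816894531, 195.87835693359375], [347.6742858886719, 234.16836547851562], [335.8540954589844, 248.74658203125]]
[345.9505 236.1797]
[307.6252 203.0245]
bush rim [ 0.4403 -0.3227  0.0549] [ 0.4397 -0.3213  0.06  ] [ 0.4434 -0.3169  0.06  ]
0.022 1.4
```

```bash
python3 - <<'E'
import cv2,numpy as np
t=cv2.imread("pics/t0.png")[225:270,250:410];s=cv2.imread("pics/s0.png")[190:260,280:380]
a=cv2.resize(t,(800,225),interpolation=cv2.INTER_CUBIC);b=cv2.resize(s,(500,350),interpolation=cv2.INTER_CUBIC);b=np.hstack([b,np.zeros((350,300,3),np.uint8)])
cv2.imwrite("pics/c1.png",np.vstack([a,b]))
E
```

```text
(no output)
```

View pics/c1.png

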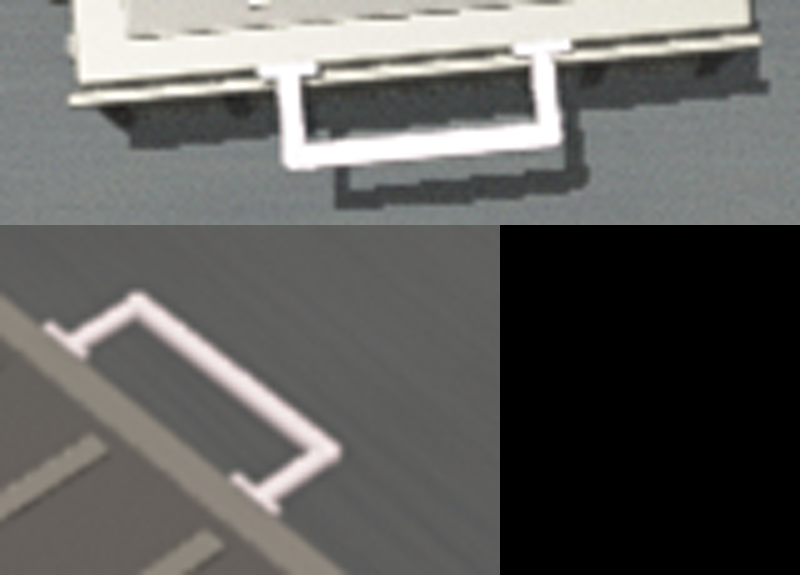

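```bash
python3 - <<'E'
from h import *
a=tri((346.6,235.4),(308.6,256.6));b=tri((307.4,205.4),(360.6,251.8));print(a,b)
for z in(.106,):
  for n,p,q in(("top",(308.6,256.6),(360.6,251.8)),("scene",(346.6,235.4),(307.4,205.4))):
    a=onz(n,p,z);b=onz(n,q,z);print(n,(a+b)/2,np.linalg.norm(a-b),np.arctan2((b-a)[0],-(b-a)[1]))
E
```

```text
[0.4439 0.0491 0.1061] [ 0.4529 -0.0735  0.1063]
top [ 0.4487 -0.0125  0.106 ] 0.12266389490746733 0.0719157923093995
scene [ 0.448 -0.012  0.106] 0.12334374717513082 0.07374430401312564
```

send_rows --increments '[{"claw": -0.2, "delta_pos": [-0.34, 0.06, -0.409], "twist": 1.047}, {"claw": -0.2, "delta_pos": [-0.34, 0.06, -0.409], "twist": 1.047}, {"claw": -0.2, "delta_pos": [-0.34, 0.06, -0.409], "twist": 1.047}, {"claw": -0.2, "delta_pos": [-0.34, 0.06, -0.409], "twist": 1.047}, {"claw": -0.2, "delta_pos": [-0.34, 0.06, -0.409], "twist": 1.047}, {"claw": -0.2, "delta_pos": [-0.34, 0.06, -0.409], "twist": 1.047}, {"claw": -0.2, "delta_pos": [-0.34, 0.06, -0.409], "twist": 1.047}, {"claw": -0.2, "delta_pos": [-0.34, 0.06, -0.409], "twist": 1.047}, {"claw": -0.2, "delta_pos": [-0.34, 0.06, -0.409], "twist": 1.047}, {"claw": -0.2, "delta_pos": [-0.34, 0.06, -0.409], "twist": 1.047}]'

```text
t: 2.23
tool_pos: [0.4009, 0.0916, 0.2067]
ee_rot: [-0.707, 0.707, 0.023, -0.023]
ft_force: [0.3, 0.7, 0.7]
width: 0.034
```

send_rows --increments '[{"claw": -0.2, "delta_pos": [0.041, 0.02, -0.108], "twist": 0}, {"claw": -0.2, "delta_pos": [0.041, 0.03, -0.108], "twist": 0}, {"claw": -0.2, "delta_pos": [0.041, 0.04, -0.108], "twist": 0}, {"claw": -0.2, "delta_pos": [0.041, 0.05, -0.108], "twist": 0}, {"claw": -0.2, "delta_pos": [0.041, 0.065, -0.108], "twist": 0}, {"claw": -0.2, "delta_pos": [0.041, 0.085, -0.108], "twist": 0}, {"claw": -0.2, "delta_pos": [0.041, 0.097, -0.108], "twist": 0}, {"claw": -0.2, "delta_pos": [0.041, 0.097, -0.108], "twist": 0}, {"claw": -0.2, "delta_pos": [0.041, 0.097, -0.108], "twist": 0}]'

```text
t: 2.98
tool_pos: [0.4487, -0.0114, 0.1097]
ee_rot: [0.707, -0.707, -0.024, 0.024]
ft_force: [0.4, -0.5, -0.5]
width: 0.034
```

```bash
python3 - <<'E'
from h import *
s=ctrl.get_state();print(s["tool_pos"],s["ft_force"])
a=save("scene","s1.png");b=save("top","t1.png")
cv2.imwrite("pics/c2.png",cv2.resize(a[150:290,240:400],(800,700))[:600,:,::-1])
E
```

```text
[ 0.4487 -0.0114  0.1097] [ 0.392  -0.4795 -0.5053]
```

View pics/c2.png

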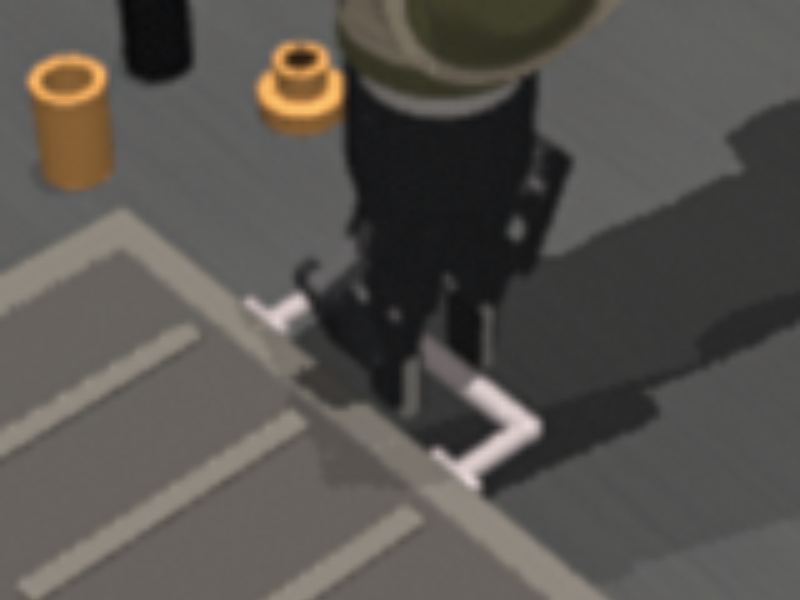

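The fingers straddle the bar (it passes between them at about crop (440,360)) and the rear finger clears the lid edge. I'll close lightly.

send_rows --increments '[{"claw": -1, "delta_pos": [0, 0, 0], "twist": 0}, {"claw": -1, "delta_pos": [0, 0, 0], "twist": 0}, {"claw": -1, "delta_pos": [0, 0, 0], "twist": 0}, {"claw": -1, "delta_pos": [0, 0, 0], "twist": 0}]' --grip_force 25

```text
t: 3.42
tool_pos: [0.4501, -0.0114, 0.1105]
ee_rot: [-0.707, 0.707, 0.025, -0.022]
ft_force: [6.5, 1.3, -1.1]
width: 0.0108
```

```bash
python3 - <<'E'
from h import *
s=ctrl.get_state();print(s["t"],s["tool_pos"],s["ft_force"],s["moment"],s["width"])
h0=np.array([-.242,.006])
for q in np.r_[np.arange(0.1,1.3,.1),np.arange(1.3,1.6,.025)]:
    print(round(q,3),np.round([-.242*np.cos(q)+.006*np.sin(q)+.242,.242*np.sin(q)+.006*np.cos(q)-.006],4))
E
```

```text
3.4167 [ 0.4501 -0.0114  0.1105] [ 6.4672  1.3004 -1.0974] [ 0.3226 -0.8442  0.038 ] 0.010821717787211046
0.1 [0.0018 0.0241]
0.2 [0.006 0.048]
0.3 [0.0126 0.0712]
0.4 [0.0214 0.0938]
0.5 [0.0325 0.1153]
0.6 [0.0457 0.1356]
0.7 [0.0608 0.1545]
0.8 [0.0777 0.1718]
0.9 [0.0963 0.1873]
1.0 [0.1163 0.2009]
1.1 [0.1376 0.2124]
1.2 [0.1599 0.2217]
1.3 [0.183  0.2288]
1.325 [0.1889 0.2302]
1.35 [0.1949 0.2314]
1.375 [0.2008 0.2325]
1.4 [0.2068 0.2335]
1.425 [0.2128 0.2343]
1.45 [0.2188 0.235 ]
1.475 [0.2248 0.2355]
1.5 [0.2309 0.2358]
1.525 [0.2369 0.236 ]
1.55 [0.243  0.2361]
1.575 [0.249 0.236]
1.6 [0.2551 0.2357]
```

send_rows --increments '[{"claw": -1, "delta_pos": [0.002, -0.012, 0], "twist": 0}, {"claw": -1, "delta_pos": [0.004, -0.024, 0], "twist": 0}, {"claw": -1, "delta_pos": [0.0055, -0.036, 0], "twist": 0}, {"claw": -1, "delta_pos": [0.008, -0.048, 0], "twist": 0}, {"claw": -1, "delta_pos": [0.011, -0.06, 0], "twist": 0}, {"claw": -1, "delta_pos": [0.0145, -0.071, 0], "twist": 0}, {"claw": -1, "delta_pos": [0.0188, -0.0826, 0], "twist": 0}, {"claw": -1, "delta_pos": [0.0234, -0.094, 0], "twist": 0}, {"claw": -1, "delta_pos": [0.0287, -0.1047, 0], "twist": 0}, {"claw": -1, "delta_pos": [0.0345, -0.115, 0], "twist": 0}]'

```text
t: 4.25
tool_pos: [0.4807, -0.0093, 0.2248]
ee_rot: [-0.706, 0.707, 0.021, -0.027]
ft_force: [-15.2, -4.7, 3.3]
width: 0.0109
```

send_rows --increments '[{"claw": -1, "delta_pos": [0.005, -0.0107, 0], "twist": 0}, {"claw": -1, "delta_pos": [0.0117, -0.0206, 0], "twist": 0}, {"claw": -1, "delta_pos": [0.019, -0.03, 0], "twist": 0}, {"claw": -1, "delta_pos": [0.027, -0.0395, 0], "twist": 0}, {"claw": -1, "delta_pos": [0.035, -0.048, 0], "twist": 0}, {"claw": -1, "delta_pos": [0.0437, -0.057, 0], "twist": 0}, {"claw": -1, "delta_pos": [0.053, -0.065, 0], "twist": 0}, {"claw": -1, "delta_pos": [0.062, -0.0725, 0], "twist": 0}, {"claw": -1, "delta_pos": [0.072, -0.0795, 0], "twist": 0}, {"claw": -1, "delta_pos": [0.082, -0.086, 0], "twist": 0}]'

```text
t: 5.08
tool_pos: [0.5641, -0.0036, 0.3132]
ee_rot: [-0.706, 0.707, 0.024, -0.024]
ft_force: [-11.9, -1.4, 11.5]
width: 0.0111
```

send_rows --increments '[{"claw": -1, "delta_pos": [0.004, -0.006, 0], "twist": 0}, {"claw": -1, "delta_pos": [0.0085, -0.009, 0], "twist": 0}, {"claw": -1, "delta_pos": [0.0185, -0.0136, 0], "twist": 0}, {"claw": -1, "delta_pos": [0.0297, -0.0188, 0], "twist": 0}, {"claw": -1, "delta_pos": [0.041, -0.0235, 0], "twist": 0}, {"claw": -1, "delta_pos": [0.0525, -0.0277, 0], "twist": 0}, {"claw": -1, "delta_pos": [0.056, -0.0288, 0], "twist": 0}, {"claw": -1, "delta_pos": [0.058, -0.0295, 0], "twist": 0}]'

```text
t: 5.75
tool_pos: [0.6228, 0.0004, 0.341]
ee_rot: [-0.706, 0.707, 0.024, -0.024]
ft_force: [-3.9, -1.4, 2.3]
width: 0.0109
```

```bash
python3 - <<'E'
from h import *
a=save("scene","s2.png");b=save("top","t2.png")
for n in("stay_foot","knee_knob","lid_hinge","handle"):
    for c in("scene","top"):
        for f in("mark_of","spot_in"):
            print(n,c,f,[(np.round(d["point"],4).tolist(),round(d["score"],2)) for d in getattr(ctrl,f)(c,n)][:3])
def red(im):
    im=im.astype(int);m=(im[:,:,0]>110)&(im[:,:,1]<70)&(im[:,:,2]<70);return m
for n,im in(("scene",a),("top",b)):
    k,l,st,ce=cv2.connectedComponentsWithStats(red(im).astype(np.uint8))
    print(n,[(st[i].tolist(),ce[i].round(1).tolist()) for i in range(1,k) if st[i][4]>6])
cv2.imwrite("pics/c3.png",np.hstack([cv2.resize(a[150:370,180:400],(400,400),interpolation=cv2.INTER_CUBIC),cv2.resize(b[130:270,230:370],(400,400),interpolation=cv2.INTER_CUBIC)])[:,:,::-1])
E
```

```text
stay_foot scene mark_of [([0.5014, 0.1198, 0.0906], 0.64), ([0.5117, 0.3775, -0.0002], 0.28)]
stay_foot scene spot_in [([0.5701, 0.1295, 0.1048], 0.66), ([0.6561, 0.0623, 0.1548], 0.26), ([0.6115, 0.1401, 0.1323], 0.16)]
stay_foot top mark_of []
stay_foot top spot_in []
knee_knob scene mark_of [([0.5913, 0.1253, 0.1052], 0.79)]
knee_knob scene spot_in [([0.5946, 0.1264, 0.1092], 0.7)]
knee_knob top mark_of []
knee_knob top spot_in []
lid_hinge scene mark_of [([0.6941, 0.0041, 0.1027], 0.82)]
lid_hinge scene spot_in [([0.6565, 0.0638, 0.1561], 0.62), ([0.3257, -0.2787, 0.0157], 0.3)]
lid_hinge top mark_of []
lid_hinge top spot_in [([0.6051, -0.107, 0.0098], 0.94)]
handle scene mark_of [([0.6245, -0.0043, 0.328], 0.8)]
handle scene spot_in [([0.6692, 0.0331, 0.2198], 0.96), ([0.5699, 0.1283, 0.1031], 0.31)]
handle top mark_of []
handle top spot_in [([0.6432, -0.0939, 0.2889], 0.67)]
scene [([384, 31, 24, 35, 144], [399.1, 45.3]), ([293, 65, 9, 6, 12], [296.8, 67.2]), ([275, 68, 12, 8, 19], [280.4, 71.6]), ([307, 290, 14, 15, 51], [313.8, 295.8])]
top [([624, 413, 16, 2, 21], [631.2, 413.6]), ([602, 415, 21, 1, 21], [612.0, 415.0])]
```

View pics/c3.png

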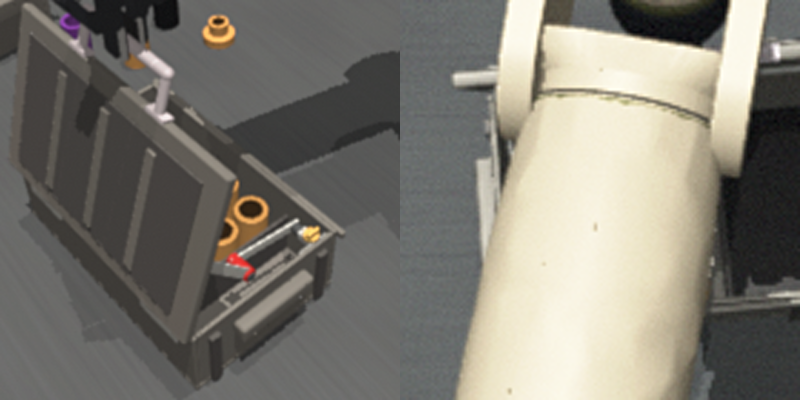

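```bash
cat >> h.py <<'E'
H=np.array([.6935,.0042,.100]);yaw=.068
Rc=np.array([[np.cos(yaw),-np.sin(yaw),0],[np.sin(yaw),np.cos(yaw),0],[0,0,1]])
def tochest(X): return Rc.T@(np.array(X)-H)
def ony(n,p,y):
    K,R,t=P(n); d=Rc.T@(R.T@np.linalg.inv(K)@np.array([p[0],p[1],1.])); C=tochest(-R.T@t); return C+d*(y-C[1])/d[1]
E
python3 - <<'E'
from h import *
for y in(.124,.128,.132): print("knob",y,ony("scene",(313.5,296),y)*1e3)
for y in(.13,.14,.15): print("screw",y,ony("scene",(350.5,278),y)*1e3)
K,R,t=P("scene");print(tochest([.5014,.1198,.0906]),tochest([.5913,.1253,.1052]),tochest([.570,.129,.104]))
k=ony("scene",(313.5,296),.128)
f=np.array([k[0]-np.sqrt(.087**2-(k[2]+.012)**2),-.012]);print("foot",f)
s=ctrl.get_state();print(s["t"],s["tool_pos"],s["ft_force"])
for q in(1.24,1.25,1.26,1.27):
  # pivot on lid plane: distance p along lid from hinge, offset e normal (below slab e<=0)
  for e in(0,-.01):
    lx=np.array([-np.cos(q),np.sin(q)]);ln=np.array([np.sin(q),np.cos(q)])
    k2=np.array([k[0],k[2]])-ln*e; b=k2@lx; c=k2@k2-.087**2
    p=b+np.array([1,-1])*np.sqrt(b*b-c); 
    for pp in p:
      for qq in np.arange(1.2,1.7,.002):
        X=pp*np.array([-np.cos(qq),np.sin(qq)])+e*np.array([np.sin(qq),np.cos(qq)])
        if np.linalg.norm(X-f)>.174: print(q,e,"p",pp,"shut D",np.linalg.norm(pp*np.array([-1,0])+[0,e]-f),"now D",np.linalg.norm(pp*lx+e*ln-f),"stop q",qq);break
E
```

```text
knob 0.124 [-98.8053 124.      -6.3052]
knob 0.128 [-95.287  128.       1.1977]
knob 0.132 [-91.7686 132.       8.7006]
screw 0.13 [-192.7644  130.      -26.7569]
screw 0.14 [-181.2634  140.       -7.1354]
screw 0.15 [-169.7625  150.       12.4861]
[-0.1838  0.1284 -0.0094] [-0.0937  0.1278  0.0052] [-0.1147  0.1329  0.004 ]
foot [-0.1813 -0.012 ]
6.65 [0.6227 0.0004 0.3408] [-0.3234 -1.0804  5.9497]
1.24 -0.01 p 0.0668928894452927 shut D 0.11440469546398872 now D 0.16647927535264184 stop q 1.352
1.25 -0.01 p 0.06526030429820011 shut D 0.11603703463204787 now D 0.16695698048465302 stop q 1.358
1.26 -0.01 p 0.06362715835060212 shut D 0.11766994134468214 now D 0.16741772335722027 stop q 1.364
1.27 -0.01 p 0.061994044284590474 shut D 0.11930282272954235 now D 0.16786151614312128 stop q 1.368<stdin>:13: RuntimeWarning: invalid value encountered in sqrt
```

send_rows --increments '[{"claw": -1, "delta_pos": [0.002, -0.0005, 0], "twist": 0}, {"claw": -1, "delta_pos": [0.004, -0.001, 0], "twist": 0}, {"claw": -1, "delta_pos": [0.006, -0.0016, 0], "twist": 0}, {"claw": -1, "delta_pos": [0.006, -0.0016, 0], "twist": 0}]'

```text
t: 6.98
tool_pos: [0.6287, 0.0008, 0.3424]
ee_rot: [-0.707, 0.707, 0.024, -0.024]
ft_force: [-3.4, -1.2, 5.9]
width: 0.0106
```

send_rows --increments '[{"claw": -1, "delta_pos": [0.0012, -0.0004, 0], "twist": 0}, {"claw": -1, "delta_pos": [0.0025, -0.0009, 0], "twist": 0}, {"claw": -1, "delta_pos": [0.0025, -0.0009, 0], "twist": 0}]'

```text
t: 7.23
tool_pos: [0.6311, 0.001, 0.343]
ee_rot: [-0.707, 0.707, 0.024, -0.024]
ft_force: [-2.0, -1.2, 5.6]
width: 0.0107
```

send_rows --increments '[{"claw": -1, "delta_pos": [0.0014, -0.0004, 0], "twist": 0}, {"claw": -1, "delta_pos": [0.0028, -0.0008, 0], "twist": 0}, {"claw": -1, "delta_pos": [0.0028, -0.0008, 0], "twist": 0}]'

```text
t: 7.48
tool_pos: [0.6341, 0.0012, 0.3436]
ee_rot: [-0.707, 0.707, 0.024, -0.024]
ft_force: [-1.8, -0.6, 4.2]
width: 0.0108
```

send_rows --increments '[{"claw": -1, "delta_pos": [0.0014, -0.0004, 0], "twist": 0}, {"claw": -1, "delta_pos": [0.0028, -0.0008, 0], "twist": 0}, {"claw": -1, "delta_pos": [0.0028, -0.0008, 0], "twist": 0}]'

```text
t: 7.73
tool_pos: [0.637, 0.0014, 0.3444]
ee_rot: [-0.707, 0.707, 0.024, -0.024]
ft_force: [-2.5, -2.5, 5.1]
width: 0.0108
```

send_rows --increments '[{"claw": -1, "delta_pos": [0.0014, -0.0003, 0], "twist": 0}, {"claw": -1, "delta_pos": [0.0028, -0.0007, 0], "twist": 0}, {"claw": -1, "delta_pos": [0.0028, -0.0007, 0], "twist": 0}]'

```text
t: 7.98
tool_pos: [0.64, 0.0016, 0.3449]
ee_rot: [-0.707, 0.707, 0.024, -0.024]
ft_force: [-1.3, -1.7, 4.4]
width: 0.0112
```

```bash
cat >> h.py <<'E'
def redknob(im):
    m=((im[:,:,0].astype(int)>100)&(im[:,:,1]<70)&(im[:,:,2]<70)); m[:200]=0; m[:,:200]=0; m[:,400:]=0
    ys,xs=np.nonzero(m); return (xs.mean(),ys.mean(),len(xs))
E
python3 - <<'E'
from h import *
a0=cv2.imread("pics/s2.png")[:,:,::-1];a=save("scene","s3.png")
for i in(a0,a):
    r=redknob(i);k=ony("scene",r[:2],.128);print(r,k*1e3)
s=ctrl.get_state();print(s["t"],s["tool_pos"],s["ft_force"])
E
```

```text
(np.float64(313.47169811320754), np.float64(295.6981132075472), 53) [-95.2226 128.       2.2198]
(np.float64(312.9066666666667), np.float64(292.2266666666667), 75) [-93.9044 128.      14.3836]
8.0333 [0.64   0.0016 0.3449] [-1.0055 -1.5003  4.1904]
```

send_rows --increments '[{"claw": -1, "delta_pos": [0.0014, -0.0003, 0], "twist": 0}, {"claw": -1, "delta_pos": [0.0028, -0.0006, 0], "twist": 0}, {"claw": -1, "delta_pos": [0.0028, -0.0006, 0], "twist": 0}]'

```text
t: 8.28
tool_pos: [0.6427, 0.0018, 0.3455]
ee_rot: [-0.707, 0.707, 0.024, -0.024]
ft_force: [-1.3, -2.4, 4.4]
width: 0.0109
```

send_rows --increments '[{"claw": -1, "delta_pos": [0.0008, -0.0002, 0], "twist": 0}, {"claw": -1, "delta_pos": [0.0016, -0.0004, 0], "twist": 0}, {"claw": -1, "delta_pos": [0.0016, -0.0004, 0], "twist": 0}]'

```text
t: 8.53
tool_pos: [0.6442, 0.0019, 0.3457]
ee_rot: [-0.707, 0.707, 0.024, -0.024]
ft_force: [-1.5, -2.4, 2.2]
width: 0.0109
```

send_rows --increments '[{"claw": -1, "delta_pos": [0.001, -0.0002, 0], "twist": 0}, {"claw": -1, "delta_pos": [0.002, -0.0004, 0], "twist": 0}, {"claw": -1, "delta_pos": [0.002, -0.0004, 0], "twist": 0}]'

```text
t: 8.78
tool_pos: [0.6463, 0.002, 0.3461]
ee_rot: [-0.707, 0.707, 0.024, -0.024]
ft_force: [-1.0, -2.5, 2.3]
width: 0.0108
```

```bash
python3 - <<'E'
from h import *
a=save("scene","s4.png");r=redknob(a);print(r,ony("scene",r[:2],.128)*1e3)
s=ctrl.get_state();print(s["t"],s["tool_pos"],s["ft_force"])
E
```

```text
(np.float64(312.97402597402595), np.float64(290.2077922077922), 77) [-94.1143 128.      20.4492]
8.8333 [0.6463 0.002  0.3461] [-0.5251 -2.4686  1.8898]
```

send_rows --increments '[{"claw": -1, "delta_pos": [0.001, -0.0002, 0], "twist": 0}, {"claw": -1, "delta_pos": [0.002, -0.0004, 0], "twist": 0}, {"claw": -1, "delta_pos": [0.002, -0.0004, 0], "twist": 0}]'

```text
t: 9.08
tool_pos: [0.6482, 0.0022, 0.3465]
ee_rot: [-0.707, 0.707, 0.024, -0.024]
ft_force: [-0.0, -3.1, -0.4]
width: 0.011
```

send_rows --increments '[{"claw": -1, "delta_pos": [0.0007, -0.0001, 0], "twist": 0}, {"claw": -1, "delta_pos": [0.0014, -0.0002, 0], "twist": 0}, {"claw": -1, "delta_pos": [0.0014, -0.0002, 0], "twist": 0}]'

```text
t: 9.33
tool_pos: [0.6496, 0.0023, 0.3468]
ee_rot: [0.707, -0.707, -0.024, 0.024]
ft_force: [-1.3, -3.4, 0.2]
width: 0.0109
```

send_rows --increments '[{"claw": -1, "delta_pos": [0.001, -0.0002, 0], "twist": 0}, {"claw": -1, "delta_pos": [0.002, -0.0004, 0], "twist": 0}, {"claw": -1, "delta_pos": [0.002, -0.0004, 0], "twist": 0}]'

```text
t: 9.58
tool_pos: [0.6517, 0.0024, 0.3472]
ee_rot: [-0.707, 0.707, 0.024, -0.024]
ft_force: [0.7, -3.4, -1.0]
width: 0.0112
```

```bash
python3 - <<'E'
from h import *
a=save("scene","s5.png");r=redknob(a);print(r,ony("scene",r[:2],.128)*1e3)
s=ctrl.get_state();print(s["t"],s["tool_pos"],s["ft_force"])
E
```

```text
(np.float64(313.9404761904762), np.float64(288.3452380952381), 84) [-96.505  128.      23.9899]
9.6333 [0.6517 0.0024 0.3472] [ 0.6792 -3.4322 -1.2707]
```

send_rows --increments '[{"claw": -1, "delta_pos": [0.001, -0.0002, 0], "twist": 0}, {"claw": -1, "delta_pos": [0.0022, -0.0004, 0], "twist": 0}, {"claw": -1, "delta_pos": [0.0022, -0.0004, 0], "twist": 0}]'

```text
t: 9.88
tool_pos: [0.6539, 0.0026, 0.3477]
ee_rot: [-0.707, 0.707, 0.024, -0.024]
ft_force: [0.2, -3.6, -0.5]
width: 0.0109
```

send_rows --increments '[{"claw": -1, "delta_pos": [0.001, -0.0002, 0], "twist": 0}, {"claw": -1, "delta_pos": [0.0022, -0.0003, 0], "twist": 0}, {"claw": -1, "delta_pos": [0.0022, -0.0003, 0], "twist": 0}]'

```text
t: 10.13
tool_pos: [0.6558, 0.0027, 0.3479]
ee_rot: [-0.707, 0.707, 0.024, -0.024]
ft_force: [-2.5, -4.1, -1.2]
width: 0.0109
```

send_rows --increments '[{"claw": -1, "delta_pos": [0.001, -0.0002, 0], "twist": 0}, {"claw": -1, "delta_pos": [0.002, -0.0003, 0], "twist": 0}, {"claw": -1, "delta_pos": [0.002, -0.0003, 0], "twist": 0}]'

```text
t: 10.38
tool_pos: [0.6571, 0.0028, 0.3481]
ee_rot: [0.707, -0.707, -0.023, 0.025]
ft_force: [-6.8, -4.0, -0.9]
width: 0.0111
```

```bash
python3 - <<'E'
from h import *
a=save("scene","s6.png");r=redknob(a);print(r,ony("scene",r[:2],.128)*1e3)
s=ctrl.get_state();print(s["t"],s["tool_pos"],s["ft_force"])
E
```

```text
(np.float64(316.84090909090907), np.float64(282.0113636363636), 88) [-103.6265  128.       36.7716]
10.4333 [0.657  0.0028 0.3481] [-7.3069 -3.9745 -0.3956]
```

send_rows --increments '[{"claw": -1, "delta_pos": [0.0005, -0.0001, 0], "twist": 0}, {"claw": -1, "delta_pos": [0.001, -0.0001, 0], "twist": 0}, {"claw": -1, "delta_pos": [0.001, -0.0001, 0], "twist": 0}]'

```text
t: 10.68
tool_pos: [0.6577, 0.0029, 0.3483]
ee_rot: [0.707, -0.707, -0.022, 0.025]
ft_force: [-9.2, -4.6, -0.2]
width: 0.011
```

send_rows --increments '[{"claw": -1, "delta_pos": [-0.0007, 0, 0], "twist": 0}, {"claw": -1, "delta_pos": [-0.0014, 0.0001, 0], "twist": 0}, {"claw": -1, "delta_pos": [-0.002, 0.0002, 0], "twist": 0}, {"claw": -1, "delta_pos": [-0.0026, 0.0003, 0], "twist": 0}, {"claw": -1, "delta_pos": [-0.0026, 0.0003, 0], "twist": 0}, {"claw": -1, "delta_pos": [-0.0026, 0.0003, 0], "twist": 0}]'

```text
t: 11.18
tool_pos: [0.656, 0.0027, 0.3481]
ee_rot: [-0.707, 0.707, 0.024, -0.024]
ft_force: [-4.1, -3.3, -0.7]
width: 0.011
```

```bash
python3 - <<'E'
from h import *
a=save("scene","s7.png");r=redknob(a);print(r,ony("scene",r[:2],.128)*1e3)
s=ctrl.get_state();print(s["t"],s["tool_pos"],s["ft_force"])
E
```

```text
(np.float64(316.90697674418607), np.float64(281.30232558139534), 86) [-103.7854  128.       38.7472]
11.2333 [0.656  0.0027 0.3481] [-4.1242 -4.2444 -0.1001]
```

send_rows --increments '[{"claw": -1, "delta_pos": [-0.0007, 0.0001, 0], "twist": 0}, {"claw": -1, "delta_pos": [-0.0014, 0.0002, 0], "twist": 0}, {"claw": -1, "delta_pos": [-0.002, 0.0003, 0], "twist": 0}, {"claw": -1, "delta_pos": [-0.0025, 0.0004, 0], "twist": 0}, {"claw": -1, "delta_pos": [-0.0025, 0.0004, 0], "twist": 0}, {"claw": -1, "delta_pos": [-0.0025, 0.0004, 0], "twist": 0}]'

```text
t: 11.73
tool_pos: [0.6541, 0.0026, 0.3478]
ee_rot: [-0.707, 0.707, 0.025, -0.024]
ft_force: [4.6, -3.0, -0.6]
width: 0.0106
```

```bash
python3 - <<'E'
from h import *
a=save("scene","s8.png");r=redknob(a);print(r,ony("scene",r[:2],.128)*1e3)
s=ctrl.get_state();print(s["t"],s["tool_pos"],s["ft_force"])
cv2.imwrite("pics/c8.png",cv2.resize(a[190:350,220:400],(720,640),interpolation=cv2.INTER_CUBIC)[:600,:,::-1])
E
```

```text
(np.float64(317.7142857142857), np.float64(280.3296703296703), 91) [-105.7526  128.       39.9124]
11.7833 [0.6541 0.0026 0.3478] [ 3.8478 -3.1848 -1.1632]
```

View pics/c8.png

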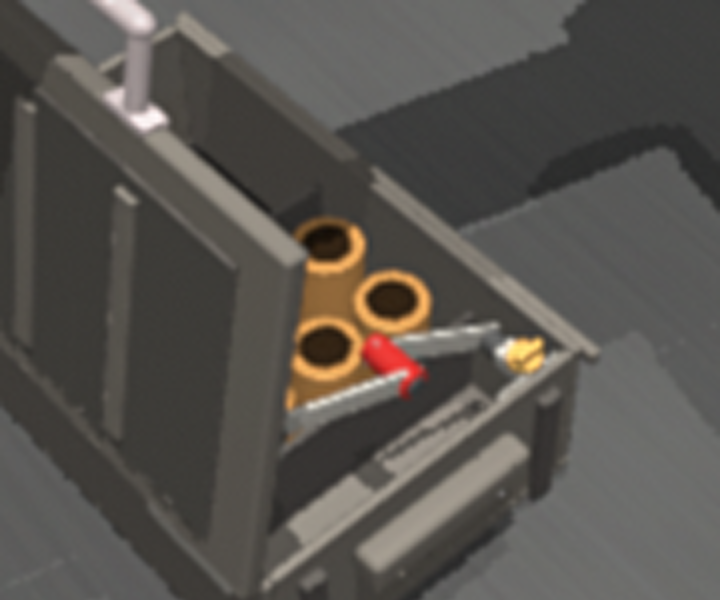

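Stay is past centre, with the red knob at crop (392,362), and the lid now pushes back, so it's propped. I'll open and rise off.

send_rows --increments '[{"claw": -0.2, "delta_pos": [0, 0, 0], "twist": 0}, {"claw": -0.2, "delta_pos": [0, 0, 0], "twist": 0}, {"claw": -0.2, "delta_pos": [0, 0, 0], "twist": 0}, {"claw": -0.2, "delta_pos": [0, 0, 0], "twist": 0}, {"claw": -0.2, "delta_pos": [0, -0.015, 0], "twist": 0}, {"claw": -0.2, "delta_pos": [0, -0.035, 0], "twist": 0}, {"claw": -0.2, "delta_pos": [0, -0.05, 0], "twist": 0}, {"claw": -0.2, "delta_pos": [0, -0.05, 0], "twist": 0}]'

```text
t: 12.45
tool_pos: [0.6539, 0.0028, 0.4011]
ee_rot: [-0.706, 0.707, 0.026, -0.022]
ft_force: [-0.0, -0.1, 0.5]
width: 0.0342
```

```bash
python3 - <<'E'
from h import *
a=save("scene","s9.png");r=redknob(a);print(r,ony("scene",r[:2],.128)*1e3)
s=ctrl.get_state();print(s["t"],s["tool_pos"],s["ft_force"],s["joint_positions"])
print([(np.round(d["point"],4).tolist(),round(d["score"],2)) for d in ctrl.mark_of("scene","handle")])
E
```

```text
(np.float64(317.7142857142857), np.float64(280.3296703296703), 91) [-105.7526  128.       39.9124]
12.5 [0.6539 0.0028 0.3988] [ 0.4554  1.5876 -0.8639] [-0.1747  0.6049  0.6925  0.0002  1.8414 -0.2429]
[([0.6572, -0.001, 0.3338], 0.9)]
```

send_rows --increments '[{"claw": 0.4, "delta_pos": [-0.04, 0, -0.01], "twist": 0}, {"claw": 1, "delta_pos": [-0.08, 0, -0.02], "twist": 0}, {"claw": 1, "delta_pos": [-0.234, 0.2, -0.31], "twist": 0}, {"claw": 1, "delta_pos": [-0.234, 0.2, -0.31], "twist": 0}, {"claw": 1, "delta_pos": [-0.234, 0.2, -0.31], "twist": 0}, {"claw": 1, "delta_pos": [-0.234, 0.2, -0.31], "twist": 0}, {"claw": 1, "delta_pos": [-0.234, 0.2, -0.31], "twist": 0}, {"claw": 1, "delta_pos": [-0.234, 0.2, -0.31], "twist": 0}, {"claw": 1, "delta_pos": [-0.234, 0.2, -0.31], "twist": 0}, {"claw": 1, "delta_pos": [-0.234, 0.2, -0.31], "twist": 0}]'

```text
t: 13.38
tool_pos: [0.4579, -0.2827, 0.2224]
ee_rot: [0.707, -0.706, -0.024, 0.025]
ft_force: [0.6, 0.1, -0.3]
width: 0.0857
```

send_rows --increments '[{"claw": 1, "delta_pos": [0, 0, 0], "twist": 0}]'

```text
t: 13.47
tool_pos: [0.4555, -0.2851, 0.219]
ee_rot: [0.709, -0.705, -0.02, 0.025]
ft_force: [-0.8, -0.1, -0.6]
width: 0.085
```

```bash
python3 - <<'E'
from h import *
a=save("scene","s10.png");b=save("top","t10.png")
s=ctrl.get_state();print(s["t"],s["tool_pos"],s["ft_force"],s["ee_rot"])
r=redknob(a);print(r)
for c in("top","scene"):
    print(c,[(np.round(d["point"],4).tolist(),round(d["score"],2)) for d in ctrl.mark_of(c,"bush_mid")][:5],[(np.round(d["point"],4).tolist(),round(d["score"],2)) for d in ctrl.mark_of(c,"bay")][:2])
cv2.imwrite("pics/c10.png",np.hstack([cv2.resize(b[130:350,350:530],(491,600)),np.zeros((600,1,3),np.uint8)])[:,:,::-1])
E
```

```text
13.5667 [ 0.4584 -0.2822  0.2228] [-0.1745  0.0819 -0.0224] [ 0.7077 -0.7057 -0.0224  0.0241]
(np.float64(317.5934065934066), np.float64(280.2307692307692), 91)
top [] [([0.5968, -0.0938, 0.0029], 0.78)]
scene [([0.357, -0.3715, 0.031], 0.84), ([0.4451, -0.322, 0.0269], 0.6), ([0.5002, -0.3896, 0.0302], 0.51)] []
```

View pics/c10.png

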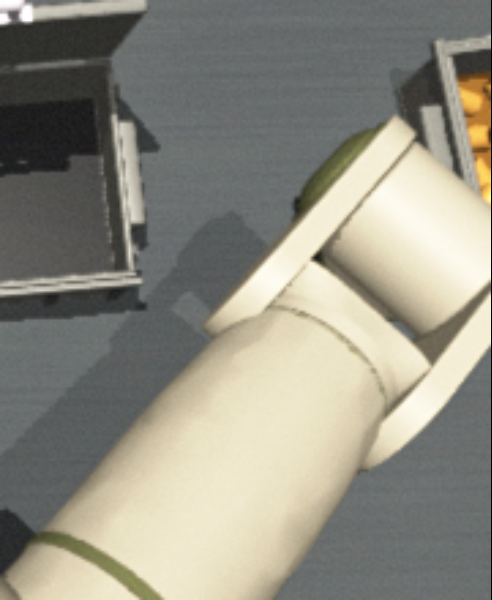

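send_rows --increments '[{"claw": 1, "delta_pos": [-0.018, 0.04, -0.039], "twist": 0}, {"claw": 1, "delta_pos": [-0.018, 0.075, -0.039], "twist": 0}, {"claw": 1, "delta_pos": [-0.018, 0.105, -0.039], "twist": 0}, {"claw": 1, "delta_pos": [-0.018, 0.14, -0.039], "twist": 0}, {"claw": 1, "delta_pos": [-0.018, 0.165, -0.039], "twist": 0}, {"claw": 1, "delta_pos": [-0.018, 0.175, -0.039], "twist": 0}, {"claw": 1, "delta_pos": [-0.018, 0.175, -0.039], "twist": 0}, {"claw": 1, "delta_pos": [-0.018, 0.175, -0.039], "twist": 0}]'

```text
t: 14.43
tool_pos: [0.4451, -0.3223, 0.0509]
ee_rot: [-0.706, 0.707, 0.025, -0.024]
ft_force: [-0.1, 0.1, 0.5]
width: 0.0853
```

```bash
python3 - <<'E'
from h import *
a=save("scene","s11.png")
s=ctrl.get_state();print(s["t"],s["tool_pos"],s["ft_force"])
cv2.imwrite("pics/c11.png",cv2.resize(a[90:210,190:350],(800,600))[:,:,::-1])
E
```

```text
14.4833 [ 0.4453 -0.3227  0.0515] [ 0.0716 -0.2493  0.0888]
```

View pics/c11.png

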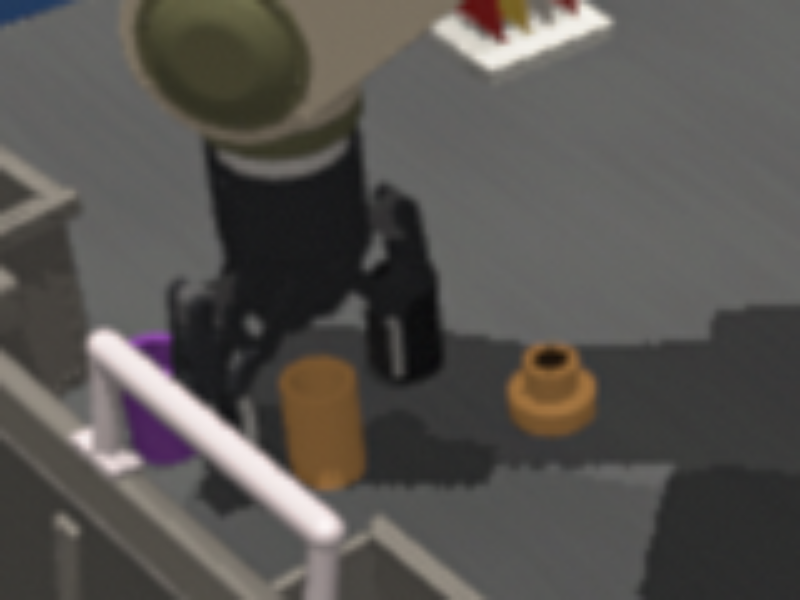

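The bronze bush (crop (322,420)) stands between the open fingers, and purple is outside them. I'll close.

send_rows --increments '[{"claw": -1, "delta_pos": [0, 0.002, 0], "twist": 0}, {"claw": -1, "delta_pos": [0, 0.002, 0], "twist": 0}, {"claw": -1, "delta_pos": [0, 0.002, 0], "twist": 0}, {"claw": -1, "delta_pos": [0, 0.002, 0], "twist": 0}, {"claw": -1, "delta_pos": [0, 0.002, 0], "twist": 0}, {"claw": -1, "delta_pos": [0, 0.002, 0], "twist": 0}]' --grip_force 45

```text
t: 14.98
tool_pos: [0.4445, -0.3225, 0.0486]
ee_rot: [-0.706, 0.707, 0.024, -0.024]
ft_force: [-1.8, 2.6, 7.0]
width: 0.0396
```

send_rows --increments '[{"claw": -1, "delta_pos": [0, -0.03, 0], "twist": 0}, {"claw": -1, "delta_pos": [0, -0.06, 0], "twist": 0}, {"claw": -1, "delta_pos": [0, -0.1, 0], "twist": 0}, {"claw": -1, "delta_pos": [0, -0.14, 0], "twist": 0}, {"claw": -1, "delta_pos": [0, -0.16, 0], "twist": 0}, {"claw": -1, "delta_pos": [0, -0.16, 0], "twist": 0}, {"claw": -1, "delta_pos": [0, -0.16, 0], "twist": 0}]'

```text
t: 15.57
tool_pos: [0.4442, -0.3221, 0.2075]
ee_rot: [-0.707, 0.707, 0.024, -0.024]
ft_force: [-0.6, 0.3, -4.8]
width: 0.0392
```

```bash
python3 - <<'E'
from h import *
s=ctrl.get_state();print(s["t"],s["tool_pos"],s["ft_force"],s["width"],s["ee_rot"])
a=save("scene","s12.png");t=save("top","t12.png")
for c in("top","scene"):
    print(c,[(np.round(d["point"],4).tolist(),round(d["score"],2)) for d in ctrl.mark_of(c,"bush_mid")][:5],[(np.round(d["point"],4).tolist(),round(d["score"],2)) for d in ctrl.mark_of(c,"bay")][:2])
E
```

```text
15.5667 [ 0.4442 -0.3221  0.2075] [-0.6431  0.3406 -4.8374] 0.03918842067062649 [-0.7066  0.7068  0.0241 -0.0239]
top [] [([0.6001, -0.0963, 0.0028], 0.62)]
scene [([0.4456, -0.3201, 0.1854], 0.81), ([0.3534, -0.3706, 0.0309], 0.81), ([0.4984, -0.3907, 0.0308], 0.45)] [([0.5105, 0.3746, -0.0005], 0.36)]
```

send_rows --increments '[{"claw": -1, "delta_pos": [0.03, 0, 0.04], "twist": 0}, {"claw": -1, "delta_pos": [0.05, 0, 0.075], "twist": 0}, {"claw": -1, "delta_pos": [0.075, 0, 0.11], "twist": 0}, {"claw": -1, "delta_pos": [0.1, 0, 0.145], "twist": 0}, {"claw": -1, "delta_pos": [0.122, 0, 0.18], "twist": 0}, {"claw": -1, "delta_pos": [0.138, 0, 0.205], "twist": 0}, {"claw": -1, "delta_pos": [0.146, 0, 0.215], "twist": 0}, {"claw": -1, "delta_pos": [0.146, 0, 0.215], "twist": 0}, {"claw": -1, "delta_pos": [0.146, 0, 0.215], "twist": 0}]'

```text
t: 16.62
tool_pos: [0.5752, -0.0975, 0.2069]
ee_rot: [0.707, -0.707, -0.024, 0.025]
ft_force: [-0.6, 0.1, -3.6]
width: 0.0395
```

```bash
python3 - <<'E'
from h import *
a=save("scene","s13.png");b=save("top","t13.png")
s=ctrl.get_state();print(s["t"],s["tool_pos"],s["ft_force"],s["width"],tochest(s["tool_pos"]))
r=redknob(a);print(r)
cv2.imwrite("pics/c13.png",np.hstack([cv2.resize(a[100:350,150:400],(400,400)),cv2.resize(b[120:280,250:410],(400,400))])[:,:,::-1])
E
```

```text
16.7167 [ 0.5749 -0.0988  0.2072] [-0.803  -0.42   -4.1458] 0.039270392024003974 [-0.1253 -0.0947  0.1072]
(np.float64(317.5934065934066), np.float64(280.2307692307692), 91)
```

View pics/c13.png

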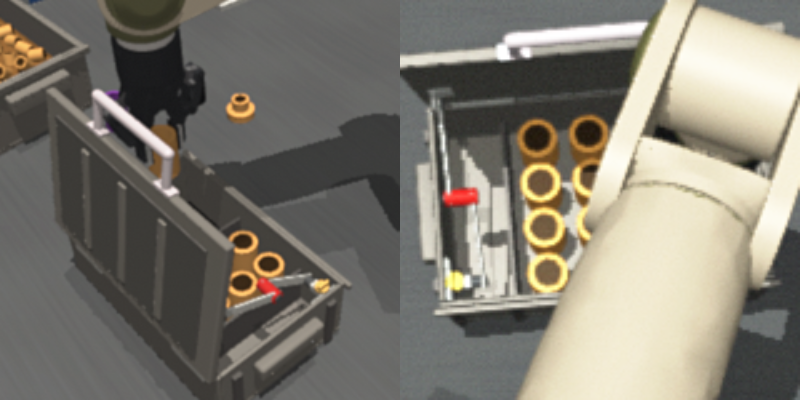

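```bash
python3 - <<'E'
from h import *
b=cv2.imread("pics/t13.png").astype(int)
s=ctrl.get_state();print(s["tool_pos"],s["joint_positions"],s["t"])
print(proj("top",s["tool_pos"]),proj("top",s["tool_pos"]+[0,0,.2]))
# beige/olive: R-B > 12 (BGR) 
m=(b[:,:,2]-b[:,:,0]>12)&(b[:,:,2]>40)
for c in range(335,425,8):
    r=np.nonzero(m[60:300,c])[0]+60
    if len(r): print(c,r[:1], [tochest(onz("top",(c,r[0]),z))[[0,1]].round(3).tolist() for z in(.3,.4,.45)])
a=cv2.imread("pics/s13.png").astype(int);
# olive cap in scene
m=(a[:,:,1]>a[:,:,0]+15)&(abs(a[:,:,2]-a[:,:,1])<25);ys,xs=np.nonzero(m[60:200,180:300]);print(xs.min()+180,xs.max()+180,ys.min()+60,ys.max()+60)
for z in(.1,.15,.2,.25): print(z,proj("scene",s["tool_pos"]+[0,0,z]))
E
```

```text
[ 0.5749 -0.0988  0.2072] [-0.3708  0.4779  1.3814 -0.0004  1.2831 -0.4376] 16.7167
[373.0642 189.9058] [382.5096 159.8217]
335 [75] [[0.101, -0.031], [0.047, -0.026], [0.02, -0.024]]
343 [75] [[0.099, -0.048], [0.045, -0.041], [0.018, -0.037]]
351 [75] [[0.098, -0.064], [0.044, -0.055], [0.017, -0.051]]
359 [75] [[0.096, -0.081], [0.043, -0.07], [0.016, -0.065]]
367 [75] [[0.095, -0.097], [0.041, -0.085], [0.015, -0.078]]
375 [74] [[0.095, -0.114], [0.042, -0.1], [0.015, -0.092]]
383 [74] [[0.094, -0.13], [0.041, -0.114], [0.014, -0.106]]
391 [74] [[0.092, -0.147], [0.039, -0.129], [0.013, -0.12]]
399 [74] [[0.091, -0.163], [0.038, -0.143], [0.011, -0.133]]
407 [74] [[0.089, -0.18], [0.036, -0.158], [0.01, -0.147]]
415 [74] [[0.088, -0.196], [0.035, -0.173], [0.009, -0.161]]
423 [73] [[0.088, -0.213], [0.036, -0.187], [0.009, -0.175]]
180 299 60 199
0.1 [243.671  145.3187]
0.15 [240.2933 121.4534]
0.2 [236.5863  95.2611]
0.25 [232.4993  66.3842]
```

```bash
python3 - <<'E'
from h import *
a=cv2.imread("pics/s13.png");b=cv2.imread("pics/t13.png")
cv2.imwrite("pics/c14.png",np.hstack([cv2.resize(a[0:240,140:340],(400,480)),cv2.resize(b[80:230,320:445],(400,480))]))
E
```

```text
(no output)
```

View pics/c14.png

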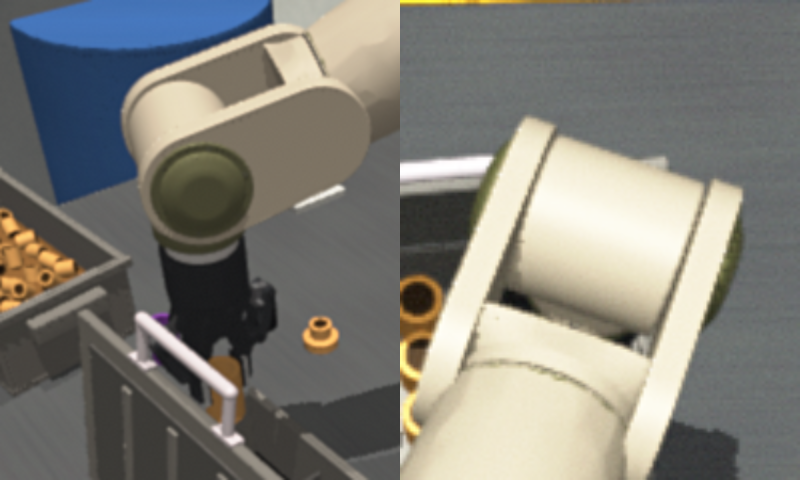

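send_rows --increments '[{"claw": -1, "delta_pos": [-0.008, 0.025, 0], "twist": 0}, {"claw": -1, "delta_pos": [-0.008, 0.05, 0], "twist": 0}, {"claw": -1, "delta_pos": [-0.008, 0.075, 0], "twist": 0}, {"claw": -1, "delta_pos": [-0.008, 0.1, 0], "twist": 0}, {"claw": -1, "delta_pos": [-0.008, 0.12, 0], "twist": 0}, {"claw": -1, "delta_pos": [-0.008, 0.135, 0], "twist": 0}, {"claw": -1, "delta_pos": [-0.008, 0.142, 0], "twist": 0}, {"claw": -1, "delta_pos": [-0.008, 0.145, 0], "twist": 0}, {"claw": -1, "delta_pos": [-0.008, 0.145, 0], "twist": 0}]'

```text
t: 17.47
tool_pos: [0.5673, -0.0991, 0.0627]
ee_rot: [-0.707, 0.707, 0.024, -0.024]
ft_force: [-0.0, 0.1, -3.7]
width: 0.0396
```

Expected touch-down at TCP z ≈ 0.0546.

send_rows --increments '[{"claw": -1, "delta_pos": [0, 0.002, 0], "twist": 0}, {"claw": -1, "delta_pos": [0, 0.004, 0], "twist": 0}, {"claw": -1, "delta_pos": [0, 0.006, 0], "twist": 0}, {"claw": -1, "delta_pos": [0, 0.007, 0], "twist": 0}, {"claw": -1, "delta_pos": [0, 0.007, 0], "twist": 0}]'

```text
t: 17.88
tool_pos: [0.5673, -0.0984, 0.0556]
ee_rot: [-0.707, 0.707, 0.024, -0.024]
ft_force: [-0.5, 0.5, -3.3]
width: 0.0392
```

send_rows --increments '[{"claw": -1, "delta_pos": [0, 0.0005, 0], "twist": 0}, {"claw": -1, "delta_pos": [0, 0.001, 0], "twist": 0}, {"claw": -1, "delta_pos": [0, 0.001, 0], "twist": 0}]'

```text
t: 18.13
tool_pos: [0.5674, -0.0983, 0.0546]
ee_rot: [-0.707, 0.707, 0.024, -0.024]
ft_force: [0.6, -0.5, -4.2]
width: 0.0394
```

send_rows --increments '[{"claw": -1, "delta_pos": [0, 0.0006, 0], "twist": 0}, {"claw": -1, "delta_pos": [0, 0.0012, 0], "twist": 0}, {"claw": -1, "delta_pos": [0, 0.0012, 0], "twist": 0}]'

```text
t: 18.38
tool_pos: [0.5675, -0.0984, 0.0546]
ee_rot: [-0.707, 0.707, 0.024, -0.024]
ft_force: [-4.8, 1.8, 7.4]
width: 0.0392
```

send_rows --increments '[{"claw": 0.1, "delta_pos": [0, 0, 0], "twist": 0}, {"claw": 0.35, "delta_pos": [0, 0, 0], "twist": 0}, {"claw": 0.35, "delta_pos": [0, 0, 0], "twist": 0}, {"claw": 0.35, "delta_pos": [0, -0.01, 0], "twist": 0}, {"claw": 0.35, "delta_pos": [0, -0.03, 0], "twist": 0}, {"claw": 0.35, "delta_pos": [0, -0.06, 0], "twist": 0}, {"claw": 0.35, "delta_pos": [0, -0.1, 0], "twist": 0}, {"claw": -0.5, "delta_pos": [0, -0.14, 0], "twist": 0}, {"claw": -1, "delta_pos": [-0.03, -0.16, 0.03], "twist": 0}, {"claw": -1, "delta_pos": [-0.06, -0.16, 0.06], "twist": 0}]'

```text
t: 19.22
tool_pos: [0.5089, -0.047, 0.2177]
ee_rot: [-0.706, 0.708, 0.026, -0.02]
ft_force: [0.3, 0.9, -0.1]
width: 0.0224
```

```bash
python3 - <<'E'
from h import *
a=save("scene","s15.png");b=save("top","t15.png")
s=ctrl.get_state();print(s["t"],s["tool_pos"],tochest(s["tool_pos"]),s["ft_force"],s["width"],s["joint_positions"])
r=redknob(a);print(r,ony("scene",r[:2],.128)*1e3)
for c in("top","scene"):
  for n in("bush_mid","knee_knob"):
    print(c,n,[(np.round(d["point"],4).tolist(),round(d["score"],2)) for d in ctrl.mark_of(c,n)][:6])
m=((b[:,:,0].astype(int)>120)&(b[:,:,1]<70)&(b[:,:,2]<70));m[:140]=0;m[280:]=0;m[:,:230]=0;m[:,420:]=0
ys,xs=np.nonzero(m);print(xs.mean(),ys.mean(),xs.min(),xs.max(),ys.min(),ys.max());
t=tri(r[:2],(xs.mean(),ys.mean()));print(t,tochest(t))
E
```

```text
19.3167 [ 0.5041 -0.0431  0.2144] [-0.1921 -0.0344  0.1144] [ 0.6088 -0.0889 -0.3015] 0.00672563199455215 [-0.3175  0.3061  1.6123  0.0005  1.2245 -0.388 ]
(np.float64(317.5934065934066), np.float64(280.2307692307692), 91) [-105.4561  128.       40.4661]
top bush_mid [([0.5015, -0.3908, 0.0301], 0.68)]
top knee_knob [([0.5767, 0.1251, 0.1368], 0.63)]
scene bush_mid [([0.5, -0.3904, 0.03], 0.73), ([0.3582, -0.3708, 0.0311], 0.59), ([0.5043, 0.1206, 0.0871], 0.21)]
scene knee_knob [([0.5795, 0.1279, 0.1379], 0.91)]
273.5740740740741 198.7037037037037 267 280 195 202
[0.5783 0.1257 0.14  ] [-0.1067  0.1291  0.04  ]
```

send_rows --increments '[{"claw": -1, "delta_pos": [0.015, 0, 0.035], "twist": 0}, {"claw": -1, "delta_pos": [0.03, 0, 0.07], "twist": 0}, {"claw": -1, "delta_pos": [0.045, 0, 0.105], "twist": 0}, {"claw": -1, "delta_pos": [0.065, 0, 0.14], "twist": 0}, {"claw": -1, "delta_pos": [0.08, 0, 0.166], "twist": 0}, {"claw": -1, "delta_pos": [0.08, 0.01, 0.166], "twist": 0}, {"claw": -1, "delta_pos": [0.08, 0.025, 0.166], "twist": 0}, {"claw": -1, "delta_pos": [0.08, 0.036, 0.166], "twist": 0}, {"claw": -1, "delta_pos": [0.08, 0.036, 0.166], "twist": 0}]' --grip_force 25

```text
t: 20.27
tool_pos: [0.5755, 0.1241, 0.1743]
ee_rot: [-0.707, 0.707, 0.022, -0.025]
ft_force: [-0.0, 0.9, -0.8]
width: 0.0004
```

```bash
python3 - <<'E'
from h import *
s=ctrl.get_state();print(s["t"],s["tool_pos"],tochest(s["tool_pos"]),s["ft_force"],s["width"],s["ee_rot"])
a=save("scene","s16.png");b=save("top","t16.png");r=redknob(a);print(r)
print([(np.round(d["point"],4).tolist(),round(d["score"],2)) for c in("top","scene") for d in ctrl.mark_of(c,"bush_mid")])
cv2.imwrite("pics/c16.png",np.hstack([cv2.resize(a[60:320,180:400],(440,520)),cv2.resize(b[130:270,250:410],(360,315)).repeat(1,0) if 0 else cv2.copyMakeBorder(cv2.resize(b[130:270,250:410],(360,315)),0,205,0,0,cv2.BORDER_CONSTANT)])[:,:,::-1])
E
```

```text
20.2667 [0.5755 0.1241 0.1743] [-0.1096  0.1276  0.0743] [-0.0071  0.9079 -0.8108] 0.0003796639941098184 [-0.7067  0.7067  0.022  -0.0254]
(np.float64(315.66037735849056), np.float64(280.39622641509436), 53)
[([0.3589, -0.3711, 0.0302], 0.79), ([0.5024, -0.3885, 0.0292], 0.65), ([0.5671, -0.0979, 0.0346], 0.52), ([0.4985, -0.3883, 0.0282], 0.64), ([0.3578, -0.3703, 0.0279], 0.53)]
```

View pics/c16.png

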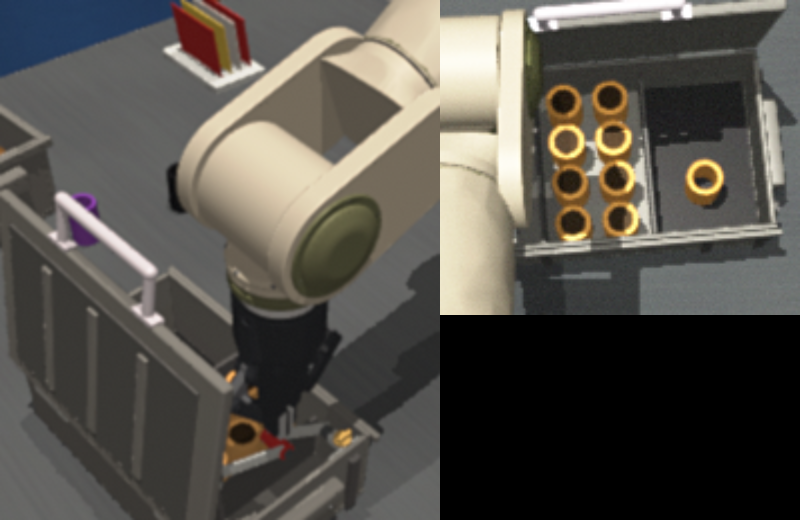

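send_rows --increments '[{"claw": -1, "delta_pos": [-0.004, 0, 0.009], "twist": 0}, {"claw": -1, "delta_pos": [-0.004, 0.002, 0.009], "twist": 0}, {"claw": -1, "delta_pos": [-0.003, 0.005, 0.009], "twist": 0}, {"claw": -1, "delta_pos": [-0.002, 0.008, 0.009], "twist": 0}, {"claw": -1, "delta_pos": [-0.001, 0.011, 0.009], "twist": 0}, {"claw": -1, "delta_pos": [0, 0.014, 0.009], "twist": 0}, {"claw": -1, "delta_pos": [0, 0.014, 0.009], "twist": 0}]'

```text
t: 21.05
tool_pos: [0.576, 0.1337, 0.163]
ee_rot: [0.707, -0.707, -0.024, 0.024]
ft_force: [2.7, 0.1, 3.0]
width: -0.0001
```

```bash
python3 - <<'E'
from h import *
s=ctrl.get_state();print(s["t"],s["tool_pos"],tochest(s["tool_pos"]),s["ft_force"])
a=save("scene","s17.png");r=redknob(a);print(r,ony("scene",r[:2],.128)*1e3)
E
```

```text
21.05 [0.576  0.1337 0.163 ] [-0.1084  0.1372  0.063 ] [2.6764 0.0822 2.9854]
(np.float64(313.1818181818182), np.float64(282.1818181818182), 22) [-94.7846 128.      44.0792]
```

send_rows --increments '[{"claw": -1, "delta_pos": [0.001, 0.003, 0], "twist": 0}, {"claw": -1, "delta_pos": [0.0025, 0.006, 0], "twist": 0}, {"claw": -1, "delta_pos": [0.004, 0.009, 0], "twist": 0}, {"claw": -1, "delta_pos": [0.005, 0.012, 0], "twist": 0}, {"claw": -1, "delta_pos": [0.006, 0.015, 0], "twist": 0}, {"claw": -1, "delta_pos": [0.006, 0.015, 0], "twist": 0}]'

```text
t: 21.6
tool_pos: [0.5814, 0.1342, 0.1473]
ee_rot: [-0.707, 0.707, 0.024, -0.024]
ft_force: [1.0, -0.6, 1.5]
width: 0.0001
```

send_rows --increments '[{"claw": -1, "delta_pos": [0.001, 0.002, 0], "twist": 0}, {"claw": -1, "delta_pos": [0.002, 0.0045, 0], "twist": 0}, {"claw": -1, "delta_pos": [0.002, 0.0045, 0], "twist": 0}]'

```text
t: 21.85
tool_pos: [0.5831, 0.1343, 0.1429]
ee_rot: [-0.707, 0.707, 0.023, -0.025]
ft_force: [-0.0, -1.0, 1.4]
width: 0.0
```

```bash
python3 - <<'E'
from h import *
s=ctrl.get_state();print(s["t"],s["tool_pos"],tochest(s["tool_pos"]),s["ft_force"])
a=save("scene","s18.png");r=redknob(a);print(r,ony("scene",r[:2],.128)*1e3)
E
```

```text
21.85 [0.5831 0.1343 0.1429] [-0.1013  0.1373  0.0429] [-0.0405 -1.0191  1.3925]
(np.float64(309.6666666666667), np.float64(291.3333333333333), 18) [-86.0988 128.      24.3577]
```

send_rows --increments '[{"claw": -1, "delta_pos": [-0.002, -0.01, 0], "twist": 0}, {"claw": -1, "delta_pos": [-0.005, -0.03, 0], "twist": 0}, {"claw": -1, "delta_pos": [-0.01, -0.06, 0], "twist": 0}, {"claw": -1, "delta_pos": [-0.03, -0.09, 0], "twist": 0}, {"claw": -1, "delta_pos": [-0.05, -0.12, -0.01], "twist": 0}, {"claw": -1, "delta_pos": [-0.07, -0.15, -0.02], "twist": 0}, {"claw": -1, "delta_pos": [-0.07, -0.15, -0.02], "twist": 0}]'

```text
t: 22.48
tool_pos: [0.5142, 0.1088, 0.3006]
ee_rot: [-0.706, 0.707, 0.027, -0.02]
ft_force: [0.2, 0.0, 0.8]
width: 0.0005
```

```bash
python3 - <<'E'
from h import *
s=ctrl.get_state();print(s["t"],s["tool_pos"],tochest(s["tool_pos"]),s["ft_force"])
a=save("scene","s19.png");b=save("top","t19.png");r=redknob(a);print(r,ony("scene",r[:2],.128)*1e3)
for c in("top","scene"):
    print([(np.round(d["point"],4).tolist(),round(d["score"],2)) for d in ctrl.mark_of(c,"handle")][:2],[(np.round(d["point"],4).tolist(),round(d["score"],2)) for d in ctrl.mark_of(c,"knee_knob")][:2])
# bright handle pixels in both
for n,im in(("scene",a),("top",b)):
    print(n,proj(n,[.6541,.0026,.3451]))
    u,v=proj(n,[.65,.0,.3451]).astype(int);m=np.zeros(im.shape[:2],bool);m[v-40:v+40,u-50:u+50]=im[v-40:v+40,u-50:u+50].min(2)>175
    ys,xs=np.nonzero(m); 
    if len(xs)>5: rr=cv2.minAreaRect(np.c_[xs,ys].astype(np.float32));print(len(xs),rr)
i0=cv2.imread("pics/s9.png");print()
E
```

```text
22.4833 [0.5142 0.1088 0.3006] [-0.1718  0.1166  0.2006] [0.2036 0.0319 0.7657]
(np.float64(312.95061728395063), np.float64(291.1975308641975), 81) [-94.0352 128.      17.4619]
[] [([0.5141, 0.3776, -0.0013], 0.29)]
[([0.6473, -0.0025, 0.3362], 0.95)] [([0.5881, 0.1266, 0.1136], 0.57), ([0.3674, 0.3986, 0.0019], 0.46)]
scene [231.7673 174.2801]
396 ((235.129150390625, 182.25979614257812), (67.50782012939453, 23.239147186279297), 40.364540100097656)
top [324.7718 132.0997]
807 ((322.8000183105469, 145.4000244140625), (30.357868194580078, 104.35516357421875), 71.56505584716797)
```

send_rows --increments '[{"claw": -0.2, "delta_pos": [0.01, -0.04, -0.01], "twist": 0}, {"claw": -0.2, "delta_pos": [0.02, -0.075, -0.025], "twist": 0}, {"claw": -0.2, "delta_pos": [0.035, -0.1, -0.05], "twist": 0}, {"claw": -0.2, "delta_pos": [0.06, -0.1, -0.075], "twist": 0}, {"claw": -0.2, "delta_pos": [0.085, -0.1, -0.1], "twist": 0}, {"claw": -0.2, "delta_pos": [0.11, -0.1, -0.115], "twist": 0}, {"claw": -0.2, "delta_pos": [0.122, -0.1, -0.115], "twist": 0}, {"claw": -0.2, "delta_pos": [0.122, -0.1, -0.115], "twist": 0}, {"claw": -0.2, "delta_pos": [0.122, -0.1, -0.115], "twist": 0}]'

```text
t: 23.53
tool_pos: [0.6449, 0.0034, 0.392]
ee_rot: [0.707, -0.706, -0.023, 0.025]
ft_force: [-0.1, 0.6, -0.4]
width: 0.0344
```

```bash
python3 - <<'E'
from h import *
s=ctrl.get_state();print(s["t"],s["tool_pos"],tochest(s["tool_pos"]),s["ft_force"],s["width"],s["ee_rot"])
a=save("scene","s20.png");r=redknob(a);print(r,ony("scene",r[:2],.128)*1e3)
for q in("handle",): print([(np.round(d["point"],4).tolist(),round(d["score"],2)) for d in ctrl.mark_of("scene",q)][:2])
# handle bar centre line in scene: rows shift vs locked image s9
for f in("s9","s20"):
    im=cv2.imread(f"pics/{f}.png"); m=(im[150:230,190:280].min(2)>140).astype(np.uint8); k,l,st,ce=cv2.connectedComponentsWithStats(m); i=1+st[1:,4].argmax(); print(f,st[i],ce[i]+[190,150])
print(proj("scene",[.6541,.0026,.345])-proj("scene",[.6435,.0026,.3428]))
E
```

```text
23.5333 [0.6449 0.0034 0.392 ] [-0.0486  0.0025  0.292 ] [-0.0686  0.6099 -0.4349] 0.03439583060617526 [ 0.7069 -0.7065 -0.0232  0.0251]
(np.float64(312.8767123287671), np.float64(291.1917808219178), 73) [-93.8549 128.      17.6458]
[([0.6479, -0.0014, 0.3331], 0.88)]
s9 [ 45  30  24  19 182] [246.7253 188.6484]
s20 [ 52  28  23  18 166] [253.1566 186.6084]
[-6.0431  1.5587]
```

send_rows --increments '[{"claw": -0.2, "delta_pos": [-0.0015, 0.015, 0], "twist": 0}, {"claw": -0.2, "delta_pos": [-0.0015, 0.03, 0], "twist": 0}, {"claw": -0.2, "delta_pos": [-0.0015, 0.042, 0], "twist": 0}, {"claw": -0.2, "delta_pos": [-0.0015, 0.0465, 0], "twist": 0}, {"claw": -0.2, "delta_pos": [-0.0015, 0.0465, 0], "twist": 0}, {"claw": -1, "delta_pos": [-0.0015, 0.0465, 0], "twist": 0}, {"claw": -1, "delta_pos": [-0.0015, 0.0465, 0], "twist": 0}, {"claw": -1, "delta_pos": [-0.0015, 0.0465, 0], "twist": 0}, {"claw": -1, "delta_pos": [-0.0015, 0.0465, 0], "twist": 0}]' --grip_force 25

```text
t: 24.38
tool_pos: [0.6431, 0.0032, 0.3485]
ee_rot: [-0.707, 0.707, 0.025, -0.023]
ft_force: [-1.0, 1.6, 5.9]
width: 0.0107
```

send_rows --increments '[{"claw": -1, "delta_pos": [-0.0012, 0.0001, 0], "twist": 0}, {"claw": -1, "delta_pos": [-0.0036, 0.0006, 0], "twist": 0}, {"claw": -1, "delta_pos": [-0.006, 0.0012, 0], "twist": 0}, {"claw": -1, "delta_pos": [-0.0085, 0.0018, 0], "twist": 0}, {"claw": -1, "delta_pos": [-0.011, 0.0025, 0], "twist": 0}, {"claw": -1, "delta_pos": [-0.0135, 0.0033, 0], "twist": 0}, {"claw": -1, "delta_pos": [-0.016, 0.004, 0], "twist": 0}, {"claw": -1, "delta_pos": [-0.0185, 0.0047, 0], "twist": 0}, {"claw": -1, "delta_pos": [-0.021, 0.0055, 0], "twist": 0}, {"claw": -1, "delta_pos": [-0.0237, 0.0063, 0], "twist": 0}]'

```text
t: 25.22
tool_pos: [0.6196, 0.0016, 0.3421]
ee_rot: [-0.707, 0.707, 0.025, -0.023]
ft_force: [0.4, 0.7, 6.7]
width: 0.0105
```

send_rows --increments '[{"claw": -1, "delta_pos": [-0.0023, 0.0008, 0], "twist": 0}, {"claw": -1, "delta_pos": [-0.0046, 0.0016, 0], "twist": 0}, {"claw": -1, "delta_pos": [-0.0069, 0.0024, 0], "twist": 0}, {"claw": -1, "delta_pos": [-0.0092, 0.0033, 0], "twist": 0}, {"claw": -1, "delta_pos": [-0.0115, 0.0041, 0], "twist": 0}, {"claw": -1, "delta_pos": [-0.0138, 0.005, 0], "twist": 0}, {"claw": -1, "delta_pos": [-0.0161, 0.0059, 0], "twist": 0}, {"claw": -1, "delta_pos": [-0.0184, 0.0068, 0], "twist": 0}, {"claw": -1, "delta_pos": [-0.0207, 0.0077, 0], "twist": 0}, {"claw": -1, "delta_pos": [-0.0229, 0.0086, 0], "twist": 0}]'

```text
t: 26.05
tool_pos: [0.5966, 0.0, 0.3329]
ee_rot: [0.707, -0.707, -0.025, 0.024]
ft_force: [-0.9, 1.5, 3.3]
width: 0.011
```

send_rows --increments '[{"claw": -1, "delta_pos": [-0.0022, 0.001, 0], "twist": 0}, {"claw": -1, "delta_pos": [-0.0044, 0.002, 0], "twist": 0}, {"claw": -1, "delta_pos": [-0.0066, 0.003, 0], "twist": 0}, {"claw": -1, "delta_pos": [-0.0088, 0.0041, 0], "twist": 0}, {"claw": -1, "delta_pos": [-0.011, 0.0052, 0], "twist": 0}, {"claw": -1, "delta_pos": [-0.0132, 0.0063, 0], "twist": 0}, {"claw": -1, "delta_pos": [-0.0154, 0.0074, 0], "twist": 0}, {"claw": -1, "delta_pos": [-0.0176, 0.0085, 0], "twist": 0}, {"claw": -1, "delta_pos": [-0.0198, 0.0097, 0], "twist": 0}, {"claw": -1, "delta_pos": [-0.0219, 0.0109, 0], "twist": 0}]'

```text
t: 26.88
tool_pos: [0.5745, -0.0015, 0.3215]
ee_rot: [0.707, -0.707, -0.024, 0.024]
ft_force: [-2.3, 1.6, 5.6]
width: 0.0114
```

send_rows --increments '[{"claw": -1, "delta_pos": [-0.0021, 0.0012, 0], "twist": 0}, {"claw": -1, "delta_pos": [-0.0042, 0.0024, 0], "twist": 0}, {"claw": -1, "delta_pos": [-0.0063, 0.0037, 0], "twist": 0}, {"claw": -1, "delta_pos": [-0.0084, 0.005, 0], "twist": 0}, {"claw": -1, "delta_pos": [-0.0105, 0.0063, 0], "twist": 0}, {"claw": -1, "delta_pos": [-0.0126, 0.0076, 0], "twist": 0}, {"claw": -1, "delta_pos": [-0.0147, 0.009, 0], "twist": 0}, {"claw": -1, "delta_pos": [-0.0167, 0.0103, 0], "twist": 0}, {"claw": -1, "delta_pos": [-0.0187, 0.0117, 0], "twist": 0}, {"claw": -1, "delta_pos": [-0.0207, 0.013, 0], "twist": 0}]'

```text
t: 27.72
tool_pos: [0.5539, -0.0029, 0.3081]
ee_rot: [0.707, -0.707, -0.024, 0.024]
ft_force: [-1.7, 3.8, 3.3]
width: 0.0108
```

send_rows --increments '[{"claw": -1, "delta_pos": [-0.002, 0.0014, 0], "twist": 0}, {"claw": -1, "delta_pos": [-0.004, 0.0029, 0], "twist": 0}, {"claw": -1, "delta_pos": [-0.0059, 0.0044, 0], "twist": 0}, {"claw": -1, "delta_pos": [-0.0079, 0.0059, 0], "twist": 0}, {"claw": -1, "delta_pos": [-0.0098, 0.0074, 0], "twist": 0}, {"claw": -1, "delta_pos": [-0.0118, 0.0089, 0], "twist": 0}, {"claw": -1, "delta_pos": [-0.0137, 0.0104, 0], "twist": 0}, {"claw": -1, "delta_pos": [-0.0156, 0.0119, 0], "twist": 0}, {"claw": -1, "delta_pos": [-0.0175, 0.0134, 0], "twist": 0}, {"claw": -1, "delta_pos": [-0.0193, 0.015, 0], "twist": 0}]'

```text
t: 28.55
tool_pos: [0.5347, -0.0043, 0.2931]
ee_rot: [0.707, -0.707, -0.024, 0.024]
ft_force: [-0.8, 4.2, 0.8]
width: 0.0103
```

send_rows --increments '[{"claw": -1, "delta_pos": [-0.0018, 0.0016, 0], "twist": 0}, {"claw": -1, "delta_pos": [-0.0036, 0.0033, 0], "twist": 0}, {"claw": -1, "delta_pos": [-0.0054, 0.005, 0], "twist": 0}, {"claw": -1, "delta_pos": [-0.0072, 0.0067, 0], "twist": 0}, {"claw": -1, "delta_pos": [-0.009, 0.0084, 0], "twist": 0}, {"claw": -1, "delta_pos": [-0.0108, 0.0101, 0], "twist": 0}, {"claw": -1, "delta_pos": [-0.0126, 0.0118, 0], "twist": 0}, {"claw": -1, "delta_pos": [-0.0143, 0.0135, 0], "twist": 0}, {"claw": -1, "delta_pos": [-0.016, 0.0152, 0], "twist": 0}, {"claw": -1, "delta_pos": [-0.0177, 0.0169, 0], "twist": 0}]'

```text
t: 29.38
tool_pos: [0.517, -0.0056, 0.2763]
ee_rot: [-0.707, 0.707, 0.024, -0.024]
ft_force: [1.8, 1.7, -1.5]
width: 0.0108
```

send_rows --increments '[{"claw": -1, "delta_pos": [-0.0017, 0.0018, 0], "twist": 0}, {"claw": -1, "delta_pos": [-0.0033, 0.0036, 0], "twist": 0}, {"claw": -1, "delta_pos": [-0.0049, 0.0055, 0], "twist": 0}, {"claw": -1, "delta_pos": [-0.0065, 0.0073, 0], "twist": 0}, {"claw": -1, "delta_pos": [-0.0081, 0.0092, 0], "twist": 0}, {"claw": -1, "delta_pos": [-0.0097, 0.0111, 0], "twist": 0}, {"claw": -1, "delta_pos": [-0.0113, 0.013, 0], "twist": 0}, {"claw": -1, "delta_pos": [-0.0129, 0.0148, 0], "twist": 0}, {"claw": -1, "delta_pos": [-0.0145, 0.0167, 0], "twist": 0}, {"claw": -1, "delta_pos": [-0.016, 0.0186, 0], "twist": 0}]'

```text
t: 30.22
tool_pos: [0.5011, -0.0067, 0.2577]
ee_rot: [-0.707, 0.707, 0.024, -0.024]
ft_force: [-1.2, 0.5, 1.3]
width: 0.0109
```

send_rows --increments '[{"claw": -1, "delta_pos": [-0.0015, 0.002, 0], "twist": 0}, {"claw": -1, "delta_pos": [-0.0029, 0.004, 0], "twist": 0}, {"claw": -1, "delta_pos": [-0.0043, 0.006, 0], "twist": 0}, {"claw": -1, "delta_pos": [-0.0058, 0.008, 0], "twist": 0}, {"claw": -1, "delta_pos": [-0.0072, 0.01, 0], "twist": 0}, {"claw": -1, "delta_pos": [-0.0086, 0.012, 0], "twist": 0}, {"claw": -1, "delta_pos": [-0.01, 0.014, 0], "twist": 0}, {"claw": -1, "delta_pos": [-0.0114, 0.016, 0], "twist": 0}, {"claw": -1, "delta_pos": [-0.0127, 0.018, 0], "twist": 0}, {"claw": -1, "delta_pos": [-0.014, 0.0201, 0], "twist": 0}]'

```text
t: 31.05
tool_pos: [0.4871, -0.0076, 0.2376]
ee_rot: [-0.707, 0.707, 0.024, -0.024]
ft_force: [-0.9, -0.9, 1.0]
width: 0.0111
```

send_rows --increments '[{"claw": -1, "delta_pos": [-0.0013, 0.0021, 0], "twist": 0}, {"claw": -1, "delta_pos": [-0.0026, 0.0042, 0], "twist": 0}, {"claw": -1, "delta_pos": [-0.0038, 0.0063, 0], "twist": 0}, {"claw": -1, "delta_pos": [-0.005, 0.0085, 0], "twist": 0}, {"claw": -1, "delta_pos": [-0.0062, 0.0106, 0], "twist": 0}, {"claw": -1, "delta_pos": [-0.0074, 0.0128, 0], "twist": 0}, {"claw": -1, "delta_pos": [-0.0086, 0.0149, 0], "twist": 0}, {"claw": -1, "delta_pos": [-0.0098, 0.0171, 0], "twist": 0}, {"claw": -1, "delta_pos": [-0.0109, 0.0192, 0], "twist": 0}, {"claw": -1, "delta_pos": [-0.012, 0.0214, 0], "twist": 0}]'

```text
t: 31.88
tool_pos: [0.4752, -0.0083, 0.2162]
ee_rot: [-0.707, 0.707, 0.024, -0.024]
ft_force: [0.3, -1.2, -0.8]
width: 0.0105
```

send_rows --increments '[{"claw": -1, "delta_pos": [-0.0011, 0.0022, 0], "twist": 0}, {"claw": -1, "delta_pos": [-0.0021, 0.0044, 0], "twist": 0}, {"claw": -1, "delta_pos": [-0.0031, 0.0066, 0], "twist": 0}, {"claw": -1, "delta_pos": [-0.0041, 0.0089, 0], "twist": 0}, {"claw": -1, "delta_pos": [-0.0051, 0.0111, 0], "twist": 0}, {"claw": -1, "delta_pos": [-0.0061, 0.0134, 0], "twist": 0}, {"claw": -1, "delta_pos": [-0.007, 0.0156, 0], "twist": 0}, {"claw": -1, "delta_pos": [-0.0079, 0.0179, 0], "twist": 0}, {"claw": -1, "delta_pos": [-0.0088, 0.0201, 0], "twist": 0}, {"claw": -1, "delta_pos": [-0.0097, 0.0224, 0], "twist": 0}]'

```text
t: 32.72
tool_pos: [0.4655, -0.009, 0.1938]
ee_rot: [0.707, -0.707, -0.024, 0.024]
ft_force: [0.2, -1.6, -0.4]
width: 0.0105
```

send_rows --increments '[{"claw": -1, "delta_pos": [-0.0009, 0.0023, 0], "twist": 0}, {"claw": -1, "delta_pos": [-0.0017, 0.0046, 0], "twist": 0}, {"claw": -1, "delta_pos": [-0.0025, 0.0069, 0], "twist": 0}, {"claw": -1, "delta_pos": [-0.0033, 0.0092, 0], "twist": 0}, {"claw": -1, "delta_pos": [-0.0041, 0.0116, 0], "twist": 0}, {"claw": -1, "delta_pos": [-0.0048, 0.0139, 0], "twist": 0}, {"claw": -1, "delta_pos": [-0.0055, 0.0163, 0], "twist": 0}, {"claw": -1, "delta_pos": [-0.0062, 0.0186, 0], "twist": 0}, {"claw": -1, "delta_pos": [-0.0069, 0.021, 0], "twist": 0}, {"claw": -1, "delta_pos": [-0.0075, 0.0233, 0], "twist": 0}]'

```text
t: 33.55
tool_pos: [0.458, -0.0094, 0.1704]
ee_rot: [0.707, -0.707, -0.024, 0.024]
ft_force: [-1.3, 0.0, -0.4]
width: 0.0111
```

send_rows --increments '[{"claw": -1, "delta_pos": [-0.0006, 0.0024, 0], "twist": 0}, {"claw": -1, "delta_pos": [-0.0012, 0.0048, 0], "twist": 0}, {"claw": -1, "delta_pos": [-0.0018, 0.0072, 0], "twist": 0}, {"claw": -1, "delta_pos": [-0.0023, 0.0096, 0], "twist": 0}, {"claw": -1, "delta_pos": [-0.0028, 0.012, 0], "twist": 0}, {"claw": -1, "delta_pos": [-0.0033, 0.0144, 0], "twist": 0}, {"claw": -1, "delta_pos": [-0.0038, 0.0168, 0], "twist": 0}, {"claw": -1, "delta_pos": [-0.0043, 0.0192, 0], "twist": 0}, {"claw": -1, "delta_pos": [-0.0047, 0.0216, 0], "twist": 0}, {"claw": -1, "delta_pos": [-0.0051, 0.024, 0], "twist": 0}]'

```text
t: 34.38
tool_pos: [0.453, -0.0098, 0.1465]
ee_rot: [0.707, -0.707, -0.024, 0.024]
ft_force: [-0.1, 0.0, -1.5]
width: 0.0109
```

send_rows --increments '[{"claw": -1, "delta_pos": [-0.0003, 0.002, 0], "twist": 0}, {"claw": -1, "delta_pos": [-0.0006, 0.004, 0], "twist": 0}, {"claw": -1, "delta_pos": [-0.0009, 0.006, 0], "twist": 0}, {"claw": -1, "delta_pos": [-0.0012, 0.008, 0], "twist": 0}, {"claw": -1, "delta_pos": [-0.0015, 0.01, 0], "twist": 0}, {"claw": -1, "delta_pos": [-0.0018, 0.012, 0], "twist": 0}, {"claw": -1, "delta_pos": [-0.002, 0.014, 0], "twist": 0}, {"claw": -1, "delta_pos": [-0.0022, 0.016, 0], "twist": 0}, {"claw": -1, "delta_pos": [-0.0023, 0.018, 0], "twist": 0}, {"claw": -1, "delta_pos": [-0.0024, 0.02, 0], "twist": 0}]'

```text
t: 35.22
tool_pos: [0.4506, -0.01, 0.1265]
ee_rot: [0.707, -0.707, -0.024, 0.024]
ft_force: [-0.2, 1.3, 0.2]
width: 0.0113
```

send_rows --increments '[{"claw": -1, "delta_pos": [-0.0001, 0.0012, 0], "twist": 0}, {"claw": -1, "delta_pos": [-0.0002, 0.0024, 0], "twist": 0}, {"claw": -1, "delta_pos": [-0.0003, 0.0036, 0], "twist": 0}, {"claw": -1, "delta_pos": [-0.0004, 0.0048, 0], "twist": 0}, {"claw": -1, "delta_pos": [-0.0005, 0.006, 0], "twist": 0}, {"claw": -1, "delta_pos": [-0.0005, 0.0072, 0], "twist": 0}, {"claw": -1, "delta_pos": [-0.0006, 0.0084, 0], "twist": 0}, {"claw": -1, "delta_pos": [-0.0006, 0.0096, 0], "twist": 0}, {"claw": -1, "delta_pos": [-0.0007, 0.0105, 0], "twist": 0}, {"claw": -1, "delta_pos": [-0.0007, 0.011, 0], "twist": 0}]'

```text
t: 36.05
tool_pos: [0.4501, -0.0101, 0.1157]
ee_rot: [-0.707, 0.707, 0.024, -0.024]
ft_force: [1.5, 2.9, 5.6]
width: 0.0104
```

send_rows --increments '[{"claw": -1, "delta_pos": [0, 0.0007, 0], "twist": 0}, {"claw": -1, "delta_pos": [0, 0.0014, 0], "twist": 0}, {"claw": -1, "delta_pos": [0, 0.002, 0], "twist": 0}, {"claw": -1, "delta_pos": [0, 0.002, 0], "twist": 0}]'

```text
t: 36.38
tool_pos: [0.4501, -0.0101, 0.1154]
ee_rot: [-0.706, 0.707, 0.024, -0.024]
ft_force: [-5.9, 3.7, 21.4]
width: 0.0108
```

send_rows --increments '[{"claw": -1, "delta_pos": [0, -0.001, 0], "twist": 0}, {"claw": -1, "delta_pos": [0, -0.002, 0], "twist": 0}, {"claw": -0.2, "delta_pos": [0, -0.0025, 0], "twist": 0}, {"claw": -0.2, "delta_pos": [0, -0.0025, 0], "twist": 0}, {"claw": -0.2, "delta_pos": [0, -0.0025, 0], "twist": 0}, {"claw": -0.2, "delta_pos": [0, -0.015, 0], "twist": 0}, {"claw": -0.2, "delta_pos": [0, -0.04, 0], "twist": 0}, {"claw": -0.2, "delta_pos": [0, -0.08, 0], "twist": 0}, {"claw": -0.2, "delta_pos": [0, -0.12, 0.03], "twist": 0}, {"claw": -0.2, "delta_pos": [-0.02, -0.15, 0.07], "twist": 0}]'

```text
t: 37.22
tool_pos: [0.4337, 0.0438, 0.2545]
ee_rot: [-0.706, 0.707, 0.024, -0.022]
ft_force: [1.5, 0.2, 0.9]
width: 0.0343
```

send_rows --increments '[{"claw": -0.2, "delta_pos": [-0.03, 0, 0.04], "twist": 0}, {"claw": -0.2, "delta_pos": [-0.06, 0, 0.08], "twist": 0}, {"claw": -0.2, "delta_pos": [-0.09, 0, 0.12], "twist": 0}, {"claw": -0.2, "delta_pos": [-0.12, 0, 0.16], "twist": 0}, {"claw": -0.2, "delta_pos": [-0.14, 0, 0.2], "twist": 0}, {"claw": -0.2, "delta_pos": [-0.15, 0, 0.24], "twist": 0}, {"claw": -0.2, "delta_pos": [-0.15, 0, 0.28], "twist": 0}, {"claw": -0.2, "delta_pos": [-0.15, 0, 0.28], "twist": 0}, {"claw": -0.2, "delta_pos": [-0.15, 0, 0.28], "twist": 0}]'

```text
t: 37.97
tool_pos: [0.262, 0.317, 0.2516]
ee_rot: [0.707, -0.706, -0.026, 0.026]
ft_force: [0.9, -0.1, -0.1]
width: 0.0342
```

```bash
python3 - <<'E'
from h import *
s=ctrl.get_state();print(s["t"],s["tool_pos"],s["ft_force"])
a=save("scene","s21.png");b=save("top","t21.png")
for n,f,im,(r0,r1,c0,c1) in(("scene","s0",a,(185,360,185,380)),("top","t0",b,(145,265,255,405))):
    i0=cv2.imread(f"pics/{f}.png"); i1=im[:,:,::-1]
    d=np.abs(i0.astype(int)-i1)[r0:r1,c0:c1].max(2); ys,xs=np.nonzero(d>45); print(n,"diff px",len(xs),d.mean(), (xs.min()+c0,xs.max()+c0,ys.min()+r0,ys.max()+r0) if len(xs) else "")
    g0=cv2.cvtColor(i0[r0:r1,c0:c1].copy(),6).astype(np.float32);g1=cv2.cvtColor(np.ascontiguousarray(i1[r0:r1,c0:c1]),6).astype(np.float32)
    print(cv2.phaseCorrelate(g0,g1))
for n in("handle","lid_hinge","collar","washers","stud","bush_mid"):
    for c,i in(("scene",a),("top",b)):
        print(n,c,[(np.round(d["point"],4).tolist(),round(d["score"],2)) for d in ctrl.mark_of(c,n)][:3])
s0=cv2.imread("pics/s0.png")
for nm,i in(("0",s0),("now",a[:,:,::-1])):
    m=(i[190:255,285:365].min(2)>165).astype(np.uint8);k,l,st,ce=cv2.connectedComponentsWithStats(m);j=1+st[1:,4].argmax();print(nm,st[j],ce[j])
E
```

```text
37.9667 [0.262  0.317  0.2516] [ 0.8752 -0.1324 -0.0523]
scene diff px 3 1.261069597069597 (np.int64(250), np.int64(258), np.int64(185), np.int64(185))
((-0.000113201971217336, -0.002178537300679295), 1.0117495801713732)
top diff px 0 7.153388888888889 
((-0.0033047359530087306, 0.007389523920117824), 0.9889804457558526)
handle scene [([0.4522, -0.0159, 0.1056], 0.94)]
handle top []
lid_hinge scene [([0.694, 0.0016, 0.0996], 0.63), ([0.3714, 0.4003, -0.0014], 0.44), ([0.3174, -0.2889, 0.0006], 0.38)]
lid_hinge top [([0.6922, 0.0035, 0.0978], 0.89)]
collar scene [([0.3173, -0.2915, -0.0038], 0.51)]
collar top [([0.3171, -0.287, -0.0012], 0.85)]
washers scene [([0.5139, 0.3784, -0.0008], 0.74)]
washers top [([0.5128, 0.3792, 0.003], 0.68), ([0.5904, -0.0038, 0.0025], 0.62)]
stud scene [([0.3723, 0.399, 0.0012], 0.65)]
stud top [([0.3693, 0.3975, -0.0013], 0.41)]
bush_mid scene [([0.4991, -0.3919, 0.03], 0.7), ([0.455, -0.0148, 0.1025], 0.25)]
bush_mid top [([0.3597, -0.3728, 0.034], 0.87), ([0.4984, -0.3898, 0.031], 0.77), ([0.3208, -0.2859, -0.0001], 0.5)]
0 [  4  14  59  43 344] [38.4419 32.8517]
now [  4  14  59  43 347] [38.3343 32.7752]
```

The lid matches the opening picture to under 0.01 px, so it is shut. The bystanders haven't moved and the arm is clear, so I'm handing in.

```bash
python3 -c "
from cell import ctrl
print(ctrl.finish_job())"
```

```text
the job is handed in; nothing more can be done
None
```

The job is done and handed in at about 38 s of the 72 s allowed. No verdict is reported.

- **Lid raised:** I took it to the stay's stop, felt at a lid angle of about 1.39. The pull there peaked at about 10 N, under the 20 N that would drag the foot. After easing off, the stay locked with the knob about 40 mm above the rim. The lid stood by itself with the hand off.
- **Bush placed:** The bronze bush was lowered until it touched the floor of the right bay (about 7 N contact), then released. It was later seen upright near (0.567, -0.098).
- **Stay broken:** I pressed the knob with closed fingers at about 4 N, roughly 31 mm along its path. It stayed broken and the lid held, sunk about 10 mm at the handle.
- **Lid lowered:** It went down at about 0.12 rad/s, slower near the end, and met the shut stop with about 21 N of push.

**Last checks:**
- Both camera views of the chest match the opening pictures to within 0.01 pixel, so the lid is fully shut.
- The collar, washers and stud read within the detector's error of where they started. So do the black and purple look-alikes, though in the last pictures the scene view missed the black one.
- The arm is clear and reads no contact force.
- The bush cannot be seen through the shut lid, so its final stance rests on the view taken just before the stay was broken.
- I did not measure the stay's foot directly. That it stayed put rests on the low forces.

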